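Turn the face-down embossing stamp over and load it in the UV cleaner

ROBOT

A 6-joint arm with a two-finger parallel gripper is mounted at the origin on the work surface. World frame = base frame: x ahead of the robot, y to its left, z up, the work surface at z = 0. Lengths are in m, angles in rad, forces in N, time in s.
With the tool pointing down it reaches from about 0.375 to 0.925 m from the base axis. Payload 5.7 kg.
Tool frame: the origin (TCP) lies on the centre line of the jaws, within the pads' length; the fingertips stand 25 mm ahead of it and the grasp point (between the pads) lies 6 mm ahead of it; z points along the fingers, y is the line along which they close (so a half turn about z gives the same grasp; the last joint's range is limited). The gripper opens to 85 mm and grips with 20 to 120 N. Pads are 22 mm wide; open, the fingers measure 114 mm over their backs; the gripper's body (76 mm by 85 mm) begins 54 mm behind the grasp point. The pads swing forward as they close: fully open they stand 13 mm farther back than shut.
Start: joints at [1.04, 0.359, 1.51, -0, 1.272, -0.115], TCP at [0.242, 0.549, 0.256] pointing down, gripper open.
Joint ranges: [-2.97, 2.97], [-1.01, 2.36], [0.21, 2.38], [-0.96, 4.11], [0.2, 2.71], [-2.98, 2.98]. Speed limits (rad/s): [2.39, 2.39, 3.14, 3.14, 3.14, 3.14].

INTERFACE

Orientations are given as a rotation vector (axis times angle).
In Python, from station import ctrl gives the robot as it stands.
- The arm moves only by the tool play_rows, never from a script. Its argument "plan" is a list of rows, each a list of 7 numbers: the turn, a rotation vector about the world's x, y, z in units of 10 degrees (1.0 is 10 degrees), then the shift along the world's x, y, z in units of 50 mm (1.0 is 50 mm), then the opening, from 0 (shut) to 1 (fully open). A call has exactly 5 rows; each row is the pose to reach, as a shift and turn from the pose commanded when the call began; what a row does not reach only later rows make up. A row lasts 1/8 s, in which the tool goes at most 62.5 mm and 10.7 degrees, less where a joint would pass 70% of its speed; a pose out of reach is approached as far as the arm can. A call with a gripper value outside its range is refused whole. The fingers move at their own pace and stop on an object; the grip force is fixed at half the most. Time passes only in rows, so rows that repeat a pose let the fingers close, or fill a call up. It gives the time, the measured TCP pose, the force, the opening and the grip force at its end, in the units of the state.
- ctrl.get_state(): the state, without advancing time (a new reading comes with each control period).
- ctrl.grab_frame(name): name is "scene" or "top"; returns (picture, depth): 420x560x3 uint8, red, green, blue; 420x560 float32, m along the optical axis (not along the pixel's ray), 0 where there is no reading.
- ctrl.camera_model(name): a dict with "intrinsics" (3x3 intrinsics, pixels), "rvec" (rotation vector, rad) and "tvec" (3), from world to camera coordinates, as OpenCV has them. Camera axes: x right, y down, z forward; pixel columns grow to the right and rows downward; lengths in m; the calibration is good to about 2 mm. A picture is of the moment at which its call begins. camera_model takes no time and is no camera call.
- ctrl.hand_in(): hands the job in; it is judged then, once.
The state is a dict: "time": time; "joint_pos": joint angles; "qvel": joint speeds; "effort": joint torques, N m; "tool_pos": TCP position; "tcp_rot": TCP orientation; "force": force on the tool from outside, world axes, zero at the start; "ft_torque": the same for the moment, N m; "width": opening from 0.0 (shut) to 1.0 (fully open); "gripper_force": force on a finger pad.
Only numpy, scipy, OpenCV 4.12 (cv2) and the standard library are available. Lean on these libraries where they do the work, as an engineer would, in place of code of your own. Each camera call takes 0.05 s, during which the arm holds its last target. There are 200 camera calls.

TASK

One of the two embossing stamps has been left lying on its brass face, with the red dot on its back showing. Turn that one over, lay it flat with the brass face up inside the blue square in the UV cleaner's tray without dropping it or letting it topple, and shut the lid fully. Leave the other stamp, the bottle, the dish and the tweezers where they are.

Things in the scene. Friction and masses are not known exactly. Their poses are not given: they have to be found in the camera images.
- stamp: To clean; face down at start: aluminium block 60x60x24 mm (plain square sides) with a raised brass pattern 46x46x4 mm on one side, 28 mm thick in all, about 0.3 kg; red dot on its plain back. Origin: centre, half way through the 28 mm. z comes out of the back (up at start, must end down): back at z=+14, brass face at -14, aluminium sides z=-10 to +14 mm. x, y square to the sides; stands on any side.
- clean_stamp: The other stamp, same size and look, already lying brass face up on the bench; to be left alone. Origin: centre of the block, 14 mm above the bench; z axis up, out of its brass face.
- cleaner: White UV cleaner fixed to the bench, 210 mm deep (x), 230 mm wide (y), rim 95 mm high. Origin: centre of its underside; -x side is the front with the controls, +x side carries the lid hinge, z up. Open steel tray centred in it, 180 (x) by 200 mm (y) inside, floor 60 mm above the bench and 35 mm below the rim; walls 15 mm thick.
- tray_mark (a point): Centre of the blue 110 mm square (sides parallel to the cleaner's x and y) painted on the tray floor, on the floor's surface, 60 mm above the bench. Axes as the cleaner's.
- lid (a joint): Angle of the lid, rad: 0 shut, 1.6 to 1.85 at the start (standing open, upright or leaning slightly back), stop at 1.9. Stiff friction hinge (0.55 N m): the lid (0.4 kg) stays wherever it is left and must be pushed all the way down, with about 1 to 6 N at 170 mm from the hinge.
- lid_hinge (a point): Middle of the hinge line (along the cleaner's y), on the back rim, 95 mm above the bench. Axes as the cleaner's. The lid is a slab 210 mm out from the hinge line by 230 mm along it, 28 mm thick: shut, its underside lies on the rim and its plain top is 123 mm above the bench; open, that top faces away from the tray and the lid can be pushed shut on it.
- lid_edge (a point): Middle of the lid's free edge, 210 mm from the hinge line and 15 mm above the lid's underside, where a dark bar handle 110 mm long stands out 35 mm beyond the edge. Turns with the lid: x axis points from this edge towards the hinge, z out of the lid's top (its outer side).
- bottle: Closed amber glass bottle with a white cap, 68 mm diameter, 150 mm tall, standing on the bench; to be left alone. Origin: centre of its underside.
- dish: Closed clear petri dish with a grey wafer on it, 95 mm diameter, 19 mm high; to be left alone. Origin: centre of its underside.
- tweezers: Steel tweezers with a blue end, 133 mm long (along x), 9 mm high, lying on the bench; to be left alone. Origin: about the middle of the underside.
There are look-alikes about, which are no part of the job. What is shaped like the stamp but orange is not meant.

How it is judged:
On the way:
1. the stamp lies flat, brass face up, inside the blue square on the tray floor, with the lid still open (angle between stamp's own z axis and vertical above 3.02 rad and x of stamp in the frame of tray_mark between -0.03 and 0.03 m and y of stamp in the frame of tray_mark between -0.03 and 0.03 m and z of stamp in the frame of tray_mark below 0.018 m and value of joint lid above 0.3 rad), for 0.2 s.
At the end, for the whole second after the job is handed in: The stamp is at rest flat on the tray floor with its brass face up (within 7 degrees), its centre within 30 mm of the blue square's centre along each side of the square, and the lid is shut to within 0.035 rad (7 mm at its free edge) (angle between stamp's own z axis and vertical above 3.02 rad and x of stamp in the frame of tray_mark between -0.03 and 0.03 m and y of stamp in the frame of tray_mark between -0.03 and 0.03 m and z of stamp in the frame of tray_mark below 0.018 m and linear speed of stamp below 0.02 m/s and value of joint lid below 0.035 rad); the robot touches nothing.
It fails at once if the stamp is dropped or topples: it moves faster than 0.45 m/s while the robot does not touch it (linear speed of stamp above 0.45 m/s and contact force between each of the fingers, the arm and stamp below 0.05 N).
It fails at once if the other stamp, the bottle, the dish or the tweezers are moved by more than 30 mm (distance of any of clean_stamp, bottle, dish, tweezers from where it was at the start of the episode above 0.03 m).
It also fails if it takes over 72 s, if anything falls off the work surface, if the arm or the gripper's body presses on something with over 40 N, if the wrist force passes 120 N, or if a joint passes its speed limit or range.

## Working session

There is one attempt and no reset: what is moved stays moved. The work goes in short steps, Python scripts to look and compute and a tool call to move; the robot and the scene stay as the last step left them, time stands still between calls to the robot, and variables do not carry over. Pictures are saved under pics/ and viewed, at most 10 in all, crops included, and the job is handed in when it is done.

Besides the shell and the picture viewer there is one more tool, called after "Call:" as name(argument=value, ...) on one line, values as JSON. play_rows: Moves the arm, as the interface text tells. Its arguments: {"type":"object","properties":{"plan":{"type":"array","items":{"type":"array","items":{"type":"number"}}}},"required":["plan"]}

```bash
mkdir -p pics; cat > h.py <<'E'
import numpy as np, cv2
from scipy.spatial.transform import Rotation as R
from station import ctrl
def grab(n):
    im,d=ctrl.grab_frame(n); m=ctrl.camera_model(n)
    K=np.array(m["intrinsics"]);Rm=R.from_rotvec(np.ravel(m["rvec"])).as_matrix();t=np.ravel(m["tvec"])
    v,u=np.indices(d.shape)
    c=np.stack([(u-K[0,2])/K[0,0]*d,(v-K[1,2])/K[1,1]*d,d],-1)
    P=(c-t)@Rm
    P[d==0]=np.nan
    return im,d,P
def save(n,im): cv2.imwrite("pics/"+n,im[:,:,::-1])
E
python3 - <<'E'
from h import *
for n in("scene","top"):
    im,d,P=grab(n); save(n+"0.png",im); np.savez(n+"0.npz",im=im,P=P)
print(ctrl.get_state())
E
```

```text
{'time': 0.1, 'joint_pos': array([ 1.03990427e+00,  3.59456282e-01,  1.51134176e+00, -1.52711332e-05,
        1.27245214e+00, -1.15116235e-01]), 'qvel': array([-4.91375949e-05, -2.05693093e-03, -3.78272654e-03,  4.50434358e-04,
        1.28442110e-03,  2.99180209e-04]), 'effort': array([-2.18201205e-05, -5.28654993e+01, -2.79347259e+01, -4.28777021e-04,
        5.12009341e-03,  2.63528148e-05]), 'tool_pos': array([0.24207295, 0.54838316, 0.25551702]), 'tcp_rot': array([-6.48292224e-01, -3.07345033e+00,  2.47586723e-03]), 'force': array([0.27409601, 0.48591246, 1.19137332]), 'ft_torque': array([-0.04578098,  0.00208634, -0.02820599]), 'gripper_force': 0.0, 'width': 1.0023656645510426}
```

View pics/scene0.png

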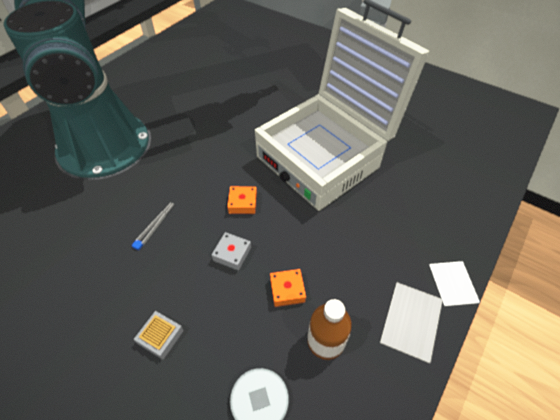

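View pics/top0.png

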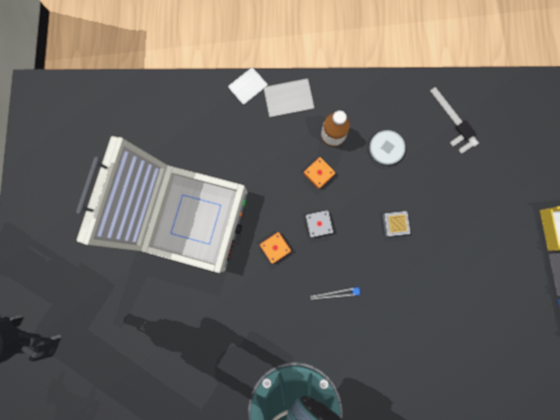

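The scene view shows the grey stamp with the red dot at (231,247), with orange look-alikes at (242,198) and (288,286). The clean stamp is at (158,334) and the cleaner with its blue square is near (320,147). In the top view the stamp is at (319,223), the blue square at (196,219), and the lid stands open to the left.

```bash
cat > m.py <<'E'
from h import *
z=np.load("top0.npz");im,P=z["im"],z["P"]
hsv=cv2.cvtColor(im,cv2.COLOR_RGB2HSV)
f=lambda u,v:np.nanmedian(P[v-1:v+2,u-1:u+2].reshape(-1,3),0).round(4)
for n,p in dict(bench=(250,320),stamp=(319,223),or1=(275,248),or2=(320,172),clean=(397,223),bottle=(340,117),dish=(388,147),tw=(335,294),tray=(196,219),rimfront=(232,222)).items(): print(n,f(*p))
# stamp top: points z 20..40mm near
def rect(u0,v0,w,lo,hi,mask=None):
    s=np.zeros(P.shape[:2],bool); s[v0-w:v0+w,u0-w:u0+w]=True
    s&=(P[...,2]>lo)&(P[...,2]<hi)
    if mask is not None:s&=mask
    q=P[s]; r=cv2.minAreaRect((q[:,:2]*1000).astype(np.float32)); print(r,np.median(q[:,2]),len(q)); return r
for c in((319,223),(275,248),(320,172),(397,223)): rect(*c,22,.02,.04)
blue=(hsv[...,0]>100)&(hsv[...,0]<130)&(hsv[...,1]>110)
rect(196,219,32,.045,.075,blue)
s=(P[...,2]>.085)&(P[...,2]<.105); s[:,:140]=0;s[:,250:]=0
r=cv2.minAreaRect((P[s][:,:2]*1000).astype(np.float32));print("rim",r)
print(cv2.boxPoints(r).round())
# lid
s=np.zeros(P.shape[:2],bool);s[130:260,75:165]=True;s&=P[...,2]>.12
q=P[s];print("lid",q.min(0),q.max(0),len(q)); 
i=np.argsort(q[:,2])[-400:];print(q[i].mean(0))
E
python3 m.py
```

```text
bench [ 0.2345  0.122  -0.003 ]
stamp [ 0.496  -0.0636  0.0264]
or1 [0.4278 0.0549 0.0257]
or2 [ 0.6364 -0.0671  0.0281]
clean [ 0.4972 -0.2735  0.0242]
bottle [ 0.7485 -0.1078  0.1489]
dish [ 0.7102 -0.2575  0.0177]
tw [ 0.3058 -0.1077 -0.0025]
tray [0.5021 0.2641 0.0577]
rimfront [0.4913 0.163  0.0936]
((494.4264221191406, -64.8200454711914), (60.03512954711914, 59.985618591308594), 12.3912992477417) 0.026169421695967386 495
((428.4893493652344, 54.36590576171875), (59.670867919921875, 59.61860656738281), 34.14417266845703) 0.026156617866070337 494
((635.6638793945312, -66.04839324951172), (59.39921569824219, 60.17406463623047), 44.7285041809082) 0.02637848059839336 476
((496.0950622558594, -274.96728515625), (59.98990249633789, 60.36734390258789), 6.802862167358398) 0.024814679098267994 478
((0.0, 0.0), (0.0, 0.0), 0.0) nan 0
rim ((503.4396667480469, 270.44488525390625), (223.9095001220703, 230.34634399414062), 75.2970962524414)
[[364. 191.]
 [586. 133.]
 [643. 350.]
 [420. 408.]]
lid [0.41973994 0.34040934 0.12025499] [0.65272923 0.45100619 0.34229636] 6172
[0.53991602 0.41577934 0.33532764]
  return _methods._mean(a, axis=axis, dtype=dtype,
  ret = ret.dtype.type(ret / rcount)
```

Call:
play_rows(plan=[[0,0,0.25,0.34,-0.82,0,1],[0,0,0.5,0.68,-1.64,0,1],[0,0,0.75,1.02,-2.46,0,1],[0,0,1,1.36,-3.28,0,1],[0,0,1.21,1.69,-4.09,0,1]])

```text
time: 0.72
tool_pos: [0.327, 0.3429, 0.256]
tcp_rot: [-0.318, -3.125, 0.001]
force: [-0.4, 0.0, -0.7]
width: 0.995
gripper_force: 0.0
```

```bash
cat > st.py <<'E'
from h import *
s=ctrl.get_state()
open("log.txt","a").write(" ".join(map(str,[*s["joint_pos"],*s["tool_pos"],*s["tcp_rot"]]))+"\n")
M=R.from_rotvec(s["tcp_rot"]).as_matrix()
print("t",s["time"],"q",s["joint_pos"].round(3),"p",s["tool_pos"].round(4),"z",M[:,2].round(3),"y",M[:,1].round(3),"F",s["force"].round(1),"w",round(s["width"],3),round(s["gripper_force"],1))
E
python3 st.py
cat > b.py <<'E'
from h import *
z=np.load("top0.npz");im,P=z["im"],z["P"].copy()
b=im[...,2].astype(int)-im[...,0]; s=(b>40); s[:150]=0;s[270:]=0;s[:,:155]=0;s[:,250:]=0
s&=P[...,2]<.08
q=P[s];print(len(q),cv2.minAreaRect((q[:,:2]*1000).astype(np.float32)),np.median(q[:,2]))
E
python3 b.py
```

```text
t 0.725 q [ 0.663  0.177  1.772 -0.     1.193 -0.704] p [0.327  0.3429 0.256 ] z [-0. -0. -1.] y [ 0.202  0.979 -0.   ] F [-0.4  0.  -0.7] w 0.995 0.0
165 ((502.407470703125, 265.90679931640625), (110.80975341796875, 110.31939697265625), 75.22018432617188) 0.058115061449274835
```

Call:
play_rows(plan=[[0,0,0.25,0.34,-0.82,0,1],[0,0,0.5,0.68,-1.64,0,1],[0,0,0.75,1.02,-2.46,0,1],[0,0,1,1.36,-3.28,0,1],[0,0,1.21,1.69,-4.09,0,1]])

```text
time: 1.35
tool_pos: [0.4115, 0.1384, 0.2561]
tcp_rot: [0.012, -3.141, 0.0]
force: [0.8, -0.1, 0.1]
width: 0.999
gripper_force: 0.0
```

```bash
python3 st.py
```

```text
t 1.35 q [ 0.165  0.117  1.847 -0.     1.178 -1.413] p [0.4115 0.1384 0.2561] z [-0. -0. -1.] y [-0.008  1.    -0.   ] F [ 0.8 -0.1  0.1] w 0.999 0.0
```

Call:
play_rows(plan=[[0,0,0.25,0.34,-0.82,-0.3,1],[0,0,0.5,0.68,-1.64,-0.6,1],[0,0,0.75,1.02,-2.46,-0.9,1],[0,0,1,1.36,-3.28,-1.2,1],[0,0,1.21,1.69,-4.09,-1.2,1]])

```text
time: 1.98
tool_pos: [0.4951, -0.0658, 0.1948]
tcp_rot: [0.343, -3.12, -0.002]
force: [-0.0, 0.5, -0.2]
width: 0.998
gripper_force: 0.0
```

```bash
python3 st.py
```

```text
t 1.975 q [-0.271  0.286  1.796 -0.     1.062 -2.06 ] p [ 0.4951 -0.0658  0.1948] z [-0.003  0.001 -1.   ] y [-0.217  0.976  0.001] F [-0.   0.5 -0.2] w 0.998 0.0
```

Call:
play_rows(plan=[[0.17,-0.78,0,0,0,0,1],[0.34,-1.56,0,0,0,0,1],[0.52,-2.35,0,0,0,0,1],[0.69,-3.13,0,0,0,0,1],[0.86,-3.91,0,0,0,0,1]])

```text
time: 2.6
tool_pos: [0.5064, -0.0491, 0.2274]
tcp_rot: [-0.233, 2.494, 0.078]
force: [-0.1, 0.7, -0.4]
width: 0.997
gripper_force: 0.0
```

```bash
python3 st.py; cat > fit.py <<'E'
from h import *
from scipy.optimize import least_squares
D=np.loadtxt("log.txt")
Z=lambda a:R.from_euler('z',a);Y=lambda a:R.from_euler('y',a)
# chain: q1 z, q2 y, q3 y, q4 about forearm, q5 y, q6 about tool z
def fk(p,q,full=False):
    a1,d1,L1,e,L2,L3,off,off2=p
    r=Z(q[0]); x=r.apply([a1,off,d1]); r=r*Y(q[1]); x=x+r.apply([0,0,L1]); r=r*Y(q[2])
    x=x+r.apply([e,0,L2]); r=r*Z(q[3]); r=r*Y(q[4]); x=x+r.apply([0,off2,L3]); r=r*Z(q[5])
    return x,r
if __name__=="__main__":
    res=lambda p:np.concatenate([(fk(p,d[:6])[0]-d[6:9])*1000 for d in D]+[(np.array(p)-p0)*1])
    p0=np.array([0,.3,.35,0,.35,.25,.03,.04])
    s=least_squares(res,p0);print(s.x.round(4),abs(res(s.x)[:-8]).max());np.save("p.npy",s.x)
    for d in D: print((fk(s.x,d[:6])[1].inv()*R.from_rotvec(d[9:])).as_rotvec().round(3))
E
python3 fit.py
```

```text
t 2.6 q [-0.503  0.087  2.197  0.892  0.509 -2.98 ] p [ 0.5064 -0.0491  0.2274] z [ 0.586  0.111 -0.803] y [-0.186  0.983  0.001] F [-0.1  0.7 -0.4] w 0.997 0.0
[ 0.      0.2665  0.6111  0.1122  0.4336  0.3477  0.0689 -0.    ] 0.0020088474922963506
[-0.    -0.     1.571]
[-0.    -0.     1.571]
[-0.     0.     1.571]
[ 0.    -0.     1.571]
```

```bash
cat > ik.py <<'E'
from fit import *
p=np.load("p.npy");LO=np.array([-2.97,-1.01,.21,-.96,.2,-2.98]);HI=np.array([2.97,2.36,2.38,4.11,2.71,2.98])
def FK(q):
    x,r=fk(p,q); return x,r*Z(np.pi/2)
def tool(yaw,tilt,flip=0):
    # tool pointing down tilted by tilt(deg) toward yaw(deg); y closing
    h=np.array([np.cos(np.radians(yaw)),np.sin(np.radians(yaw)),0]);t=np.radians(tilt)
    z=h*np.sin(t)-np.array([0,0,1])*np.cos(t); y=np.cross([0,0,1],h)*(-1 if flip else 1)
    return R.from_matrix(np.stack([np.cross(y,z),y,z],1))
def ik(x,r,seeds=None):
    best=None
    az=np.arctan2(x[1],x[0])
    for s in (seeds if seeds is not None else [[az,.5,1.6,q4,1.2,q6] for q4 in(0,1.57,3.1) for q6 in(-1.5,1.5)]):
        f=lambda q:np.concatenate([(FK(q)[0]-x)*10,(r.inv()*FK(q)[1]).as_rotvec()])
        o=least_squares(f,np.clip(s,LO+.01,HI-.01),bounds=(LO,HI))
        if o.cost<1e-7:
            m=min((o.x-LO).min(),(HI-o.x).min())
            if best is None or m>best[0]: best=(m,o.x)
    return best
def G(g,r,d=.006): return np.array(g)-d*r.as_matrix()[:,2]
E
python3 - <<'E'
from ik import *
def sh(n,g,yaw,t):
    for fl in(0,1):
        r=tool(yaw,t,fl); b=ik(G(g,r),r); print(n,yaw,t,fl,None if b is None else (round(b[0],2),b[1].round(2)))
for yaw in(12.4,102.4,-77.6,192.4):
    for t in (55,35): sh("A",[.495,-.064,.023],yaw,t)
for rr in(.5,.6,.7):
    for d in (0,180):
        for t in (35,55): sh("S%.1f"%rr,[rr,.0,.035],d,t)
for d in (0,30,60): sh("T",[.502,.266,.085],d,32)
E
```

```text
A 12.4 55 0 None
A 12.4 55 1 None
A 12.4 35 0 (np.float64(0.0), array([-0.57,  0.64,  2.38,  2.21,  0.53,  1.75]))
A 12.4 35 1 (np.float64(0.0), array([-0.57,  0.64,  2.38,  2.21,  0.53, -1.39]))
A 102.4 55 0 (np.float64(0.79), array([-0.66,  0.91,  1.59,  0.55,  1.49,  1.96]))
A 102.4 55 1 (np.float64(0.79), array([-0.66,  0.91,  1.59,  0.55,  1.49, -1.18]))
A 102.4 35 0 (np.float64(0.65), array([-0.57,  0.73,  1.73,  0.45,  1.18,  2.07]))
A 102.4 35 1 (np.float64(0.65), array([-0.57,  0.73,  1.73,  0.45,  1.18, -1.07]))
A -77.6 55 0 None
A -77.6 55 1 None
A -77.6 35 0 None
A -77.6 35 1 None
A 192.4 55 0 (np.float64(0.7), array([-0.09,  1.01,  1.27, -0.26,  1.8 ,  1.33]))
A 192.4 55 1 (np.float64(0.7), array([-0.09,  1.01,  1.27, -0.26,  1.8 , -1.81]))
A 192.4 35 0 (np.float64(0.76), array([-0.13,  0.81,  1.49, -0.2 ,  1.42,  1.31]))
A 192.4 35 1 (np.float64(0.76), array([-0.13,  0.81,  1.49, -0.2 ,  1.42, -1.83]))
S0.5 0 35 0 None
S0.5 0 35 1 None
S0.5 0 55 0 None
S0.5 0 55 1 None
S0.5 180 35 0 (np.float64(0.9), array([-0.1 ,  0.8 ,  1.47, -0.06,  1.48,  1.5 ]))
S0.5 180 35 1 (np.f
[... 811 characters left out ...]
 (np.float64(0.22), array([-0.17,  0.82,  2.16,  2.95,  0.8 ,  1.61]))
S0.7 0 55 1 (np.float64(0.22), array([-0.17,  0.82,  2.16,  2.95,  0.8 , -1.53]))
S0.7 180 35 0 (np.float64(0.65), array([-0.08,  1.04,  0.86, -0.05,  1.84,  1.5 ]))
S0.7 180 35 1 (np.float64(0.65), array([-0.08,  1.04,  0.86, -0.05,  1.84, -1.65]))
S0.7 180 55 0 (np.float64(0.28), array([-0.07,  1.29,  0.49, -0.08,  2.32,  1.48]))
S0.7 180 55 1 (np.float64(0.28), array([-0.07,  1.29,  0.49, -0.08,  2.32, -1.66]))
T 0 32 0 None
T 0 32 1 None
T 30 32 0 None
T 30 32 1 None
T 60 32 0 (np.float64(0.24), array([0.08, 0.47, 2.1 , 1.14, 0.5 , 2.74]))
T 60 32 1 (np.float64(0.28), array([ 0.08,  0.47,  2.1 ,  1.14,  0.5 , -0.4 ]))
```

```bash
python3 - <<'E'
from ik import *
for rr in(.5,.6,.75):
    for t in(30,45,60):
        o=[]
        for yaw in range(0,360,30):
            r=tool(yaw,t,0); b=ik(G([rr,0,.035],r),r,[[-.1,.8,1.5,q4,1.3,0] for q4 in(0,.8,2)]); o.append(None if b is None else round(float(min((b[1]-LO)[:5].min(),(HI-b[1])[:5].min())),2))
        print(rr,t,o)
for yaw in(75,90,105,120,135,165):
    r=tool(yaw,32,1);b=ik(G([.502,.266,.085],r),r);print(yaw,b)
E
```

```text
0.5 30 [0.03, 0.11, 0.29, 0.5, 0.68, 0.81, 0.85, 0.71, 0.51, 0.27, None, None]
0.5 45 [None, None, 0.27, 0.56, 0.8, 0.97, 0.89, 0.65, 0.41, 0.1, None, None]
0.5 60 [None, None, 0.28, 0.62, 0.92, 0.83, 0.76, 0.59, 0.32, 0.0, None, None]
0.6 30 [None, 0.22, 0.51, 0.72, 0.92, 1.07, 0.92, 0.72, 0.53, 0.33, 0.06, None]
0.6 45 [0.08, 0.2, 0.47, 0.77, 1.05, 0.92, 0.84, 0.64, 0.4, 0.13, None, 0.08]
0.6 60 [None, 0.13, 0.47, 0.84, 0.91, 0.64, 0.55, 0.55, 0.28, None, None, 0.13]
0.75 30 [None, None, 0.68, 1.04, 0.82, 0.63, 0.56, 0.63, 0.54, 0.39, 0.24, 0.19]
0.75 45 [0.14, 0.38, 0.77, 1.02, 0.67, 0.36, 0.23, 0.36, 0.38, 0.17, None, None]
0.75 60 [0.3, 0.44, 0.79, 0.96, 0.5, 0.04, None, 0.04, 0.2, None, None, 0.1]
75 (np.float64(0.36422547196870125), array([ 0.03529485,  0.50151897,  2.01577453,  0.94028797,  0.67810745,
       -0.47132751]))
90 (np.float64(0.46795400595333536), array([ 0.01923439,  0.53956029,  1.91204599,  0.78339836,  0.84924713,
       -0.55923742]))
105 (np.float64(0.5789178025671089), array([ 0.02910539,  0.58224021,  1.8010822 ,  0.65456838,  1.01022152,
       -0.65990472]))
120 (np.float64(0.6901065778574267), array([ 0.05812428,  0.62650505,  1.68989342,  0.54313046,  1.15864379,
       -0.77200048]))
135 (np.float64(0.7956440899218138), array([ 0.10085765,  0.66954893,  1.58435591,  0.44122566,  1.29178701,
       -0.89560419]))
165 (np.float64(0.9693015628947925), array([ 0.21199679,  0.74194079,  1.41069844,  0.24485532,  1.49862922,
       -1.17863764]))
```

Call:
play_rows(plan=[[-0.17,0.78,0,0,0,0,1],[-0.34,1.56,0,0,0,0,1],[-0.52,2.35,0,0,0,0,1],[-0.69,3.13,0,0,0,0,1],[-0.86,3.91,0,0,0,0,1]])

```text
time: 3.22
tool_pos: [0.5084, -0.0488, 0.2297]
tcp_rot: [0.31, -3.065, 0.04]
force: [-0.3, 0.2, -0.5]
width: 0.996
gripper_force: 0.0
```

```bash
python3 st.py; cat > plan.py <<'E'
from ik import *
import json
def rows(x0,r0,path,grip,unit_ang=9.5,unit_mm=50,pad=True):
    """path: list of joint vectors, first is start. prints calls"""
    out=[];
    poses=[]
    for a,b in zip(path[:-1],path[1:]):
        xs=[FK(a+(b-a)*s) for s in np.linspace(0,1,41)]
        L=sum(max(np.linalg.norm(u[0]-v[0])*1e3/unit_mm,np.degrees((v[1]*u[1].inv()).magnitude())/unit_ang) for u,v in zip(xs[:-1],xs[1:]))
        n=max(int(np.ceil(L)),int(np.ceil((abs(b-a)/[.19,.19,.25,.25,.25,.25]).max())))
        poses+=[FK(a+(b-a)*s) for s in np.arange(1,n+1)/n]
    while len(poses)%5: poses.append(poses[-1])
    for k in range(0,len(poses),5):
        c=[]
        for x,r in poses[k:k+5]:
            row=np.r_[np.degrees((r*r0.inv()).as_rotvec())/10,(x-x0)/.05].round(2)
            c.append(list(map(float,row))+[grip])
        print(json.dumps(c))
        r0=R.from_rotvec(np.radians(np.array(c[-1][:3])*10))*r0; x0=x0+np.array(c[-1][3:6])*.05
    return x0,r0
def best(g,yaw,tilt,flip,seed):
    r=tool(yaw,tilt,flip);x=G(g,r);b=ik(x,r,[seed]);
    if b is None: b=ik(x,r)
    print("#",yaw,tilt,flip,None if b is None else (b[1].round(2),round(b[0],2))); return b[1]
E
python3 - <<'E'
from plan import *
s=ctrl.get_state();q=s["joint_pos"];x0,r0=s["tool_pos"],R.from_rotvec(s["tcp_rot"])
for f in(0,1):
    A=best([.495,-.064,.023],102.4,55,f,[-.6,.9,1.6,.5,1.4,[1.9,-1.2][f]])
    up=best([.495,-.064,.10],102.4,55,f,A)
    for S in([.51,-.08,.03],):
        E=best(S,245,35,1-f,A)
        B=best([S[0],S[1],.036],65,60,f,E)
        B2=best([S[0],S[1],.036],65,60,1-f,E)
T=best([.502,.266,.085],105,30,0,A);T=best([.502,.266,.085],105,30,1,A)
E
```

```text
t 3.225 q [-0.202  0.286  1.695 -0.046  1.21  -1.957] p [ 0.5084 -0.0488  0.2297] z [-0.058 -0.032 -0.998] y [-0.201  0.979 -0.02 ] F [-0.3  0.2 -0.5] w 0.996 0.0
# 102.4 55 0 (array([-0.66,  0.91,  1.59,  0.55,  1.49,  1.96]), np.float64(0.79))
# 102.4 55 0 (array([-0.66,  0.79,  1.59,  0.55,  1.59,  2.03]), np.float64(0.79))
# 245 35 1 (array([ 0.06,  0.73,  1.71, -0.6 ,  1.11, -2.26]), np.float64(0.36))
# 65 60 0 (array([-0.89,  0.88,  1.9 ,  0.97,  1.23,  1.92]), np.float64(0.48))
# 65 60 1 (array([-0.89,  0.88,  1.9 ,  0.97,  1.23, -1.23]), np.float64(0.48))
# 102.4 55 1 (array([-0.66,  0.91,  1.59,  0.55,  1.49, -1.18]), np.float64(0.79))
# 102.4 55 1 (array([-0.66,  0.79,  1.59,  0.55,  1.59, -1.12]), np.float64(0.79))
# 245 35 0 (array([ 0.06,  0.73,  1.71, -0.6 ,  1.11,  0.88]), np.float64(0.36))
# 65 60 1 (array([-0.89,  0.88,  1.9 ,  0.97,  1.23, -1.23]), np.float64(0.48))
# 65 60 0 (array([-0.89,  0.88,  1.9 ,  0.97,  1.23,  1.92]), np.float64(0.48))
# 105 30 0 (array([0.05, 0.57, 1.8 , 0.62, 0.99, 2.52]), np.float64(0.46))
# 105 30 1 (array([ 0.05,  0.57,  1.8 ,  0.62,  0.99, -0.62]), np.float64(0.58))
```

```bash
cat > s1.py <<'E'
from plan import *
s=ctrl.get_state();q=s["joint_pos"];x0,r0=s["tool_pos"],R.from_rotvec(s["tcp_rot"])
A=best([.495,-.064,.023],102.4,55,1,[-.6,.9,1.6,.5,1.4,-1.2])
t=tool(102.4,55,1).as_matrix()[:,2]
pre=best(np.array([.495,-.064,.023])-.08*t,102.4,55,1,A)
mid=best(np.array([.495,-.064,.023])-.04*t,102.4,55,1,A)
x0,r0=rows(x0,r0,[q,pre],1)
print("--");rows(x0,r0,[pre,mid,A],1,unit_mm=20)
E
python3 s1.py
```

```text
# 102.4 55 1 (array([-0.66,  0.91,  1.59,  0.55,  1.49, -1.18]), np.float64(0.79))
# 102.4 55 1 (array([-0.72,  0.88,  1.47,  0.51,  1.64, -1.14]), np.float64(0.91))
# 102.4 55 1 (array([-0.69,  0.89,  1.53,  0.53,  1.56, -1.16]), np.float64(0.85))
[[0.31, 0.35, -0.82, -0.04, -0.15, -0.4, 1], [0.61, 0.7, -1.64, -0.08, -0.28, -0.77, 1], [0.9, 1.08, -2.45, -0.11, -0.41, -1.12, 1], [1.19, 1.46, -3.24, -0.13, -0.53, -1.45, 1], [1.47, 1.86, -4.03, -0.14, -0.66, -1.75, 1]]
[[0.31, 0.42, -0.77, 0.01, -0.13, -0.28, 1], [0.62, 0.84, -1.51, 0.02, -0.27, -0.54, 1], [0.94, 1.28, -2.24, 0.05, -0.42, -0.78, 1], [1.27, 1.73, -2.94, 0.09, -0.6, -1.0, 1], [1.62, 2.2, -3.62, 0.13, -0.8, -1.2, 1]]
[[0.38, 0.44, -0.66, 0.04, -0.22, -0.2, 1], [0.38, 0.44, -0.66, 0.04, -0.22, -0.2, 1], [0.38, 0.44, -0.66, 0.04, -0.22, -0.2, 1], [0.38, 0.44, -0.66, 0.04, -0.22, -0.2, 1], [0.38, 0.44, -0.66, 0.04, -0.22, -0.2, 1]]
--
[[-0.0, 0.0, 0.0, -0.04, 0.21, -0.15, 1], [-0.0, 0.0, 0.0, -0.08, 0.43, -0.31, 1], [-0.0, 0.0, 0.0, -0.14, 0.64, -0.46, 1], [-0.0, 0.0, 0.0, -0.18, 0.86, -0.61, 1], [-0.0, 0.0, 0.0, -0.22, 1.07, -0.76, 1]]
[[-0.0, 0.0, 0.0, -0.06, 0.21, -0.15, 1], [-0.0, 0.0, 0.0, -0.06, 0.21, -0.15, 1], [-0.0, 0.0, 0.0, -0.06, 0.21, -0.15, 1], [-0.0, 0.0, 0.0, -0.06, 0.21, -0.15, 1], [-0.0, 0.0, 0.0, -0.06, 0.21, -0.15, 1]]
```

Call:
play_rows(plan=[[0.31,0.35,-0.82,-0.04,-0.15,-0.4,1],[0.61,0.7,-1.64,-0.08,-0.28,-0.77,1],[0.9,1.08,-2.45,-0.11,-0.41,-1.12,1],[1.19,1.46,-3.24,-0.13,-0.53,-1.45,1],[1.47,1.86,-4.03,-0.14,-0.66,-1.75,1]])

```text
time: 3.85
tool_pos: [0.5009, -0.0819, 0.1407]
tcp_rot: [-0.692, -2.671, -0.395]
force: [0.2, -0.6, 0.2]
width: 1.002
gripper_force: 0.0
```

Call:
play_rows(plan=[[0.31,0.42,-0.77,0.01,-0.13,-0.28,1],[0.62,0.84,-1.51,0.02,-0.27,-0.54,1],[0.94,1.28,-2.24,0.05,-0.42,-0.78,1],[1.27,1.73,-2.94,0.09,-0.6,-1.0,1],[1.62,2.2,-3.62,0.13,-0.8,-1.2,1]])

```text
time: 4.47
tool_pos: [0.5076, -0.1222, 0.0808]
tcp_rot: [-1.354, -1.944, -0.699]
force: [-0.1, -0.0, 0.7]
width: 0.996
gripper_force: 0.0
```

Call:
play_rows(plan=[[0.38,0.44,-0.66,0.04,-0.22,-0.2,1],[0.38,0.44,-0.66,0.04,-0.22,-0.2,1],[0.38,0.44,-0.66,0.04,-0.22,-0.2,1],[0.38,0.44,-0.66,0.04,-0.22,-0.2,1],[0.38,0.44,-0.66,0.04,-0.22,-0.2,1]])

```text
time: 5.1
tool_pos: [0.5097, -0.1321, 0.0723]
tcp_rot: [-1.435, -1.787, -0.746]
force: [0.3, 0.3, -0.1]
width: 1.0
gripper_force: 0.0
```

```bash
python3 st.py; python3 s1.py | tail -2; python3 -c "
from h import *
im,d,P=grab('scene'); save('s1.png',cv2.resize(im[130:330,100:380],None,fx=2.5,fy=2.5))"
```

```text
t 5.1 q [-0.721  0.876  1.476  0.507  1.631 -1.138] p [ 0.5097 -0.1321  0.0723] z [-0.173  0.798 -0.577] y [0.977 0.214 0.003] F [ 0.3  0.3 -0.1] w 1.0 0.0
[[0.0, 0.0, 0.0, -0.04, 0.21, -0.16, 1], [0.01, 0.0, 0.0, -0.09, 0.42, -0.31, 1], [0.0, 0.0, 0.0, -0.14, 0.64, -0.46, 1], [0.01, 0.0, 0.0, -0.18, 0.85, -0.62, 1], [0.01, 0.0, 0.0, -0.23, 1.06, -0.77, 1]]
[[-0.01, 0.0, 0.0, -0.05, 0.22, -0.15, 1], [-0.01, 0.0, 0.0, -0.05, 0.22, -0.15, 1], [-0.01, 0.0, 0.0, -0.05, 0.22, -0.15, 1], [-0.01, 0.0, 0.0, -0.05, 0.22, -0.15, 1], [-0.01, 0.0, 0.0, -0.05, 0.22, -0.15, 1]]
```

View pics/s1.png

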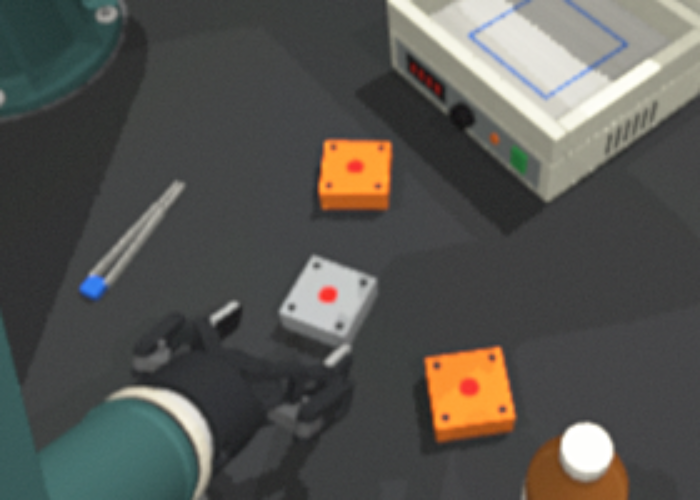

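The tilted open jaws (pads at about (225,315) and (340,355) in the crop) straddle the line to the stamp, which is centred at (328,295). I'll advance and grip.

Call:
play_rows(plan=[[0,0,0,-0.05,0.21,-0.16,1],[0,0,0,-0.1,0.43,-0.31,1],[0,0,0,-0.14,0.64,-0.46,1],[0,0,0,-0.18,0.86,-0.62,1],[0,0,0,-0.28,1.28,-0.92,1]])

```text
time: 5.78
tool_pos: [0.4958, -0.0686, 0.0249]
tcp_rot: [-1.438, -1.785, -0.747]
force: [1.3, 0.2, -0.5]
width: 0.996
gripper_force: 0.0
```

Call:
play_rows(plan=[[0,0,0,0,0,0,0],[0,0,0,0,0,0,0],[0,0,0,0,0,0,0],[0,0,0,0,0,0,0],[0,0,0,0,0,0,0]])

```text
time: 6.4
tool_pos: [0.4955, -0.0692, 0.0257]
tcp_rot: [-1.437, -1.785, -0.747]
force: [-2.0, -1.3, 2.2]
width: 0.693
gripper_force: 64.9
```

Call:
play_rows(plan=[[0,0,0,0,0,0,0],[0,0,0,0,0,0.3,0],[0,0,0,0,0,0.7,0],[0,0,0,0,0,1.2,0],[0,0,0,0,0,1.8,0]])

```text
time: 7.02
tool_pos: [0.4956, -0.0688, 0.1171]
tcp_rot: [-1.437, -1.785, -0.747]
force: [-0.2, -0.5, -3.7]
width: 0.692
gripper_force: 64.9
```

```bash
cat > s2.py <<'E'
from plan import *
s=ctrl.get_state();q=s["joint_pos"];x0,r0=s["tool_pos"],R.from_rotvec(s["tcp_rot"])
S=np.array([.51,-.08,.030])
E=best(S,245,35,0,[.06,.73,1.7,-.6,1.1,.88])
Eu=best(S+[0,0,.08],245,35,0,E)
m=(q+Eu)/2; 
for k in np.linspace(0,1,6): print("path z",FK(q+(Eu-q)*k)[0].round(3))
x0,r0=rows(x0,r0,[q,Eu],0)
print("--");rows(x0,r0,[Eu,E],0,unit_mm=16)
E
python3 st.py; python3 s2.py;python3 -c "
from h import *
im,d,P=grab('scene'); save('s2.png',cv2.resize(im[130:330,100:380],None,fx=2.5,fy=2.5))"
```

```text
t 7.025 q [-0.663  0.771  1.591  0.551  1.602 -1.106] p [ 0.4956 -0.0688  0.1171] z [-0.172  0.798 -0.577] y [0.977 0.212 0.002] F [-0.2 -0.5 -3.7] w 0.692 64.9
# 245 35 0 (array([ 0.06,  0.73,  1.71, -0.6 ,  1.11,  0.88]), np.float64(0.36))
# 245 35 0 (array([ 0.06,  0.6 ,  1.68, -0.56,  1.23,  0.79]), np.float64(0.4))
path z [ 0.496 -0.069  0.117]
path z [ 0.456 -0.052  0.09 ]
path z [ 0.434 -0.058  0.075]
path z [ 0.436 -0.073  0.075]
path z [ 0.463 -0.084  0.088]
path z [ 0.511 -0.077  0.115]
[[-0.67, 0.8, 0.11, -0.35, 0.2, -0.26, 0], [-1.42, 1.48, 0.17, -0.67, 0.31, -0.47, 0], [-2.23, 2.04, 0.16, -0.94, 0.33, -0.65, 0], [-3.1, 2.48, 0.09, -1.13, 0.29, -0.77, 0], [-4.0, 2.78, -0.05, -1.25, 0.2, -0.85, 0]]
[[-0.92, 0.13, -0.03, -0.03, -0.12, -0.03, 0], [-1.83, 0.12, -0.09, 0.03, -0.25, -0.01, 0], [-2.72, -0.04, -0.16, 0.18, -0.37, 0.06, 0], [-3.56, -0.33, -0.27, 0.42, -0.46, 0.18, 0], [-4.32, -0.74, -0.41, 0.73, -0.5, 0.34, 0]]
[[-0.7, -0.54, -0.01, 0.39, 0.03, 0.21, 0], [-1.3, -1.17, -0.01, 0.84, 0.14, 0.47, 0], [-1.3, -1.17, -0.01, 0.84, 0.14, 0.47, 0], [-1.3, -1.17, -0.01, 0.84, 0.14, 0.47, 0], [-1.3, -1.17, -0.01, 0.84, 0.14, 0.47, 0]]
--
[[-0.0, 0.0, -0.0, 0.01, -0.01, -0.27, 0], [-0.01, 0.0, -0.0, 0.02, -0.01, -0.53, 0], [-0.01, -0.0, -0.0, 0.03, -0.01, -0.8, 0], [-0.01, -0.0, -0.0, 0.02, -0.01, -1.07, 0], [-0.0, 0.0, -0.0, 0.01, -0.01, -1.34, 0]]
[[0.0, 0.0, -0.0, -0.01, 0.01, -0.26, 0], [0.0, 0.0, -0.0, -0.01, 0.01, -0.26, 0], [0.0, 0.0, -0.0, -0.01, 0.01, -0.26, 0], [0.0, 0.0, -0.0, -0.01, 0.01, -0.26, 0], [0.0, 0.0, -0.0, -0.01, 0.01, -0.26, 0]]
```

View pics/s2.png

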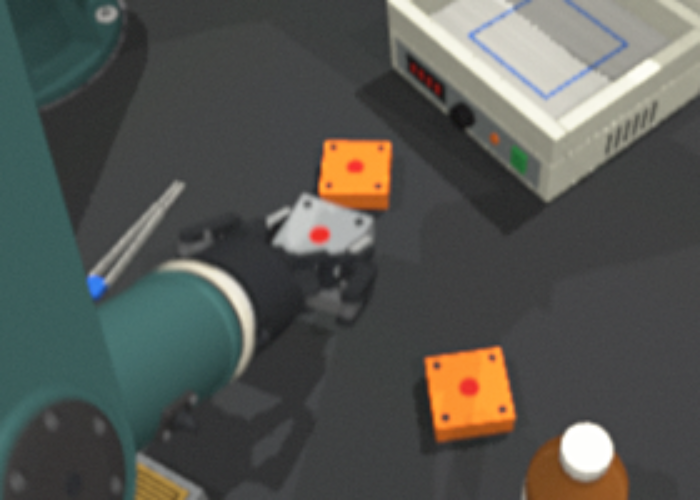

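Call:
play_rows(plan=[[-0.67,0.8,0.11,-0.35,0.2,0.24,0],[-1.42,1.48,0.17,-0.67,0.31,0.43,0],[-2.23,2.04,0.16,-0.94,0.33,0.35,0],[-3.1,2.48,0.09,-1.13,0.29,0.23,0],[-4.0,2.78,-0.05,-1.25,0.2,0.15,0]])

```text
time: 7.7
tool_pos: [0.4329, -0.0586, 0.1235]
tcp_rot: [-1.862, -1.704, 0.27]
force: [-1.4, -0.7, -4.2]
width: 0.693
gripper_force: 64.9
```

Call:
play_rows(plan=[[-0.92,0.13,-0.03,-0.03,-0.12,-0.03,0],[-1.83,0.12,-0.09,0.03,-0.25,-0.01,0],[-2.72,-0.04,-0.16,0.18,-0.37,0.06,0],[-3.56,-0.33,-0.27,0.42,-0.46,0.18,0],[-4.32,-0.74,-0.41,0.73,-0.5,0.34,0]])

```text
time: 8.32
tool_pos: [0.4696, -0.0832, 0.1407]
tcp_rot: [2.446, 1.712, -0.85]
force: [-1.0, -0.5, -3.6]
width: 0.695
gripper_force: 64.9
```

Call:
play_rows(plan=[[-0.7,-0.54,-0.01,0.39,0.03,0.21,0],[-1.3,-1.17,-0.01,0.84,0.14,0.47,0],[-1.3,-1.17,-0.01,0.84,0.14,0.47,0],[-1.3,-1.17,-0.01,0.84,0.14,0.47,0],[-1.3,-1.17,-0.01,0.84,0.14,0.47,0]])

```text
time: 8.95
tool_pos: [0.5106, -0.0774, 0.1631]
tcp_rot: [2.299, 1.462, -0.725]
force: [0.5, 0.9, -3.5]
width: 0.693
gripper_force: 65.3
```

```bash
python3 st.py; python3 s2.py;python3 -c "
from h import *
im,d,P=grab('scene'); save('s3.png',cv2.resize(im[130:330,100:380],None,fx=2.5,fy=2.5))"
```

```text
t 8.95 q [ 0.057  0.537  1.654 -0.548  1.314  0.736] p [ 0.5106 -0.0774  0.1631] z [-0.244 -0.518 -0.82 ] y [ 0.906 -0.424 -0.002] F [ 0.5  0.9 -3.5] w 0.693 65.3
# 245 35 0 (array([ 0.06,  0.73,  1.71, -0.6 ,  1.11,  0.88]), np.float64(0.36))
# 245 35 0 (array([ 0.06,  0.6 ,  1.68, -0.56,  1.23,  0.79]), np.float64(0.4))
path z [ 0.511 -0.077  0.163]
path z [ 0.511 -0.077  0.153]
path z [ 0.511 -0.077  0.144]
path z [ 0.512 -0.077  0.134]
path z [ 0.512 -0.077  0.125]
path z [ 0.511 -0.077  0.115]
[[-0.01, -0.01, 0.01, 0.02, 0.01, -0.96, 0], [-0.01, -0.01, 0.01, 0.02, 0.01, -0.96, 0], [-0.01, -0.01, 0.01, 0.02, 0.01, -0.96, 0], [-0.01, -0.01, 0.01, 0.02, 0.01, -0.96, 0], [-0.01, -0.01, 0.01, 0.02, 0.01, -0.96, 0]]
--
[[-0.0, 0.0, 0.0, 0.01, -0.0, -0.27, 0], [-0.01, 0.0, 0.0, 0.02, -0.01, -0.54, 0], [-0.01, 0.0, 0.0, 0.03, -0.01, -0.8, 0], [-0.01, 0.0, 0.0, 0.02, -0.01, -1.07, 0], [-0.0, 0.0, 0.0, 0.01, -0.0, -1.34, 0]]
[[0.0, 0.0, -0.0, -0.01, 0.0, -0.26, 0], [0.0, 0.0, -0.0, -0.01, 0.0, -0.26, 0], [0.0, 0.0, -0.0, -0.01, 0.0, -0.26, 0], [0.0, 0.0, -0.0, -0.01, 0.0, -0.26, 0], [0.0, 0.0, -0.0, -0.01, 0.0, -0.26, 0]]
```

View pics/s3.png

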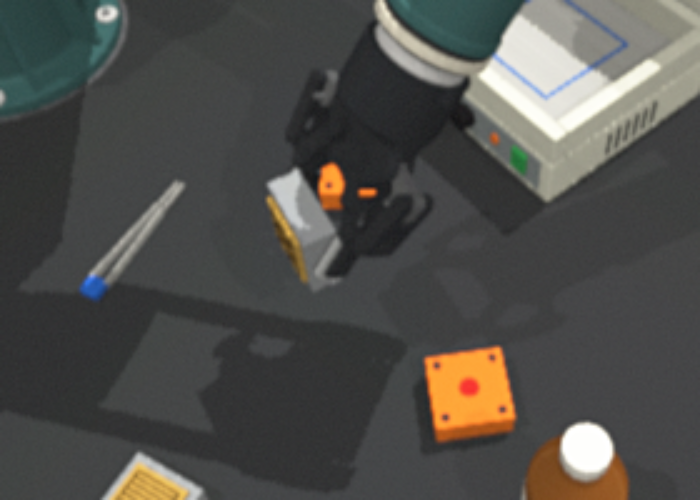

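The stamp is held upright with its brass face towards the lower left (near (285,235) in the crop), clear of everything. I'll lower it to the bench.

Call:
play_rows(plan=[[0,0,0,0,0,-0.6,0],[0,0,0,0,0,-1.2,0],[0,0,0,0,0,-1.8,0],[0,0,0,0,0,-2.2,0],[0,0,0,0,0,-2.4,0]])

```text
time: 9.62
tool_pos: [0.5109, -0.0772, 0.0424]
tcp_rot: [2.297, 1.463, -0.725]
force: [-0.4, 0.7, -4.5]
width: 0.694
gripper_force: 65.3
```

Call:
play_rows(plan=[[0,0,0,0,0,-0.03,0],[0,0,0,0,0,-0.06,0],[0,0,0,0,0,-0.09,0],[0,0,0,0,0,-0.09,0],[0,0,0,0,0,-0.09,0]])

```text
time: 10.25
tool_pos: [0.5115, -0.0768, 0.0393]
tcp_rot: [2.296, 1.463, -0.722]
force: [0.0, -0.3, -2.8]
width: 0.693
gripper_force: 65.3
```

```bash
python3 st.py
```

```text
t 10.25 q [ 0.059  0.72   1.712 -0.598  1.11   0.876] p [ 0.5115 -0.0768  0.0393] z [-0.241 -0.52  -0.82 ] y [ 0.906 -0.422  0.001] F [ 0.  -0.3 -2.8] w 0.693 65.3
```

Call:
play_rows(plan=[[0,0,0,0,0,-0.02,0],[0,0,0,0,0,-0.04,0],[0,0,0,0,0,-0.04,0],[0,0,0,0,0,-0.04,0],[0,0,0,0,0,-0.04,0]])

```text
time: 10.88
tool_pos: [0.5114, -0.0768, 0.037]
tcp_rot: [2.296, 1.463, -0.723]
force: [-0.4, 0.7, -3.2]
width: 0.693
gripper_force: 65.3
```

Call:
play_rows(plan=[[0,0,0,0,0,-0.02,0],[0,0,0,0,0,-0.03,0],[0,0,0,0,0,-0.03,0],[0,0,0,0,0,-0.03,0],[0,0,0,0,0,-0.03,0]])

```text
time: 11.5
tool_pos: [0.5114, -0.0768, 0.0355]
tcp_rot: [2.296, 1.463, -0.723]
force: [0.7, -0.1, -3.8]
width: 0.693
gripper_force: 65.3
```

Call:
play_rows(plan=[[0,0,0,0,0,-0.01,0],[0,0,0,0,0,-0.02,0],[0,0,0,0,0,-0.03,0],[0,0,0,0,0,-0.03,0],[0,0,0,0,0,-0.03,0]])

```text
time: 12.12
tool_pos: [0.5114, -0.0768, 0.0353]
tcp_rot: [2.295, 1.462, -0.724]
force: [-0.3, 5.0, 8.2]
width: 0.695
gripper_force: 66.8
```

Call:
play_rows(plan=[[0,0,0,0,0,-0.01,0],[0,0,0,0,0,-0.02,0],[0,0,0,0,0,-0.03,0],[0,0,0,0,0,-0.03,0],[0,0,0,0,0,-0.03,0]])

```text
time: 12.75
tool_pos: [0.5114, -0.0768, 0.0352]
tcp_rot: [2.295, 1.461, -0.725]
force: [-0.9, 8.3, 20.9]
width: 0.697
gripper_force: 68.0
```

Call:
play_rows(plan=[[0,0,0,0,0,0.03,0],[0,0,0,0,0,0.05,0],[0,0,0,0,0,0.05,0.72],[0,0,0,0,0,0.05,0.8],[0,0,0,0,0,0.05,1]])

```text
time: 13.38
tool_pos: [0.5113, -0.0769, 0.0348]
tcp_rot: [2.296, 1.463, -0.723]
force: [-0.3, 0.0, -0.3]
width: 0.981
gripper_force: 0.0
```

Call:
play_rows(plan=[[0,0,0,0,0,0,1],[0,0,0,0,0,0,1],[0,0,0,0.1,0.2,0.32,1],[0,0,0,0.3,0.63,0.98,1],[0,0,0,0.5,1.04,1.64,1]])

```text
time: 14.0
tool_pos: [0.5362, -0.0243, 0.1177]
tcp_rot: [2.297, 1.463, -0.724]
force: [-0.7, -1.0, 0.2]
width: 1.0
gripper_force: 0.0
```

```bash
python3 st.py; cat > s3.py <<'E'
from h import *
im,d,P=grab('scene'); save('s4.png',cv2.resize(im[130:330,100:380],None,fx=2.5,fy=2.5))
for n in('scene','top'):
    im,d,P=grab(n)
    c=np.array([.511,-.080])
    s=(np.linalg.norm(P[...,:2]-c,axis=-1)<.06)&(P[...,2]>.045)&(P[...,2]<.066)
    q=P[s]; print(n,len(q),cv2.minAreaRect((q[:,:2]*1000).astype(np.float32)) if len(q)>5 else 0, q[:,2].max() if len(q) else 0)
E
python3 s3.py
```

```text
t 14.0 q [ 0.139  0.637  1.596 -0.521  1.31   0.816] p [ 0.5362 -0.0243  0.1177] z [-0.243 -0.519 -0.819] y [ 0.906 -0.423 -0.   ] F [-0.7 -1.   0.2] w 1.0 0.0
scene 442 ((506.3222961425781, -87.06639099121094), (28.3248291015625, 61.84360122680664), 64.72361755371094) 0.06334771254090131
top 238 ((509.7435302734375, -87.07735443115234), (27.897314071655273, 59.87937927246094), 65.15447235107422) 0.06299957696328537
```

View pics/s4.png

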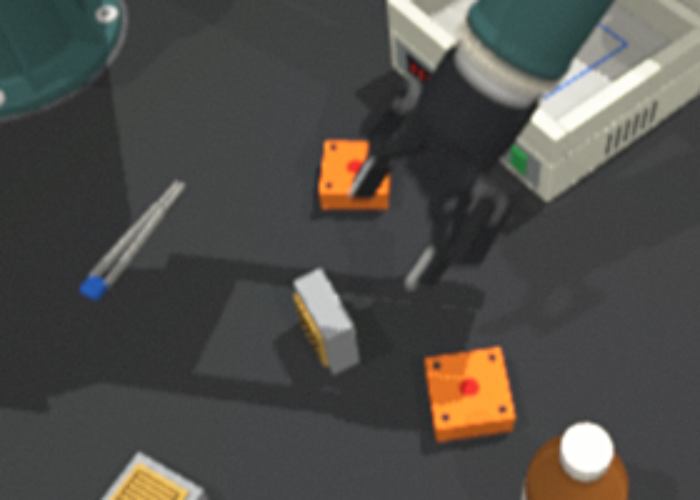

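The stamp stands free on its side at crop (325,320), brass face to the lower left. It measures centre (0.509, -0.087), yaw 65°, and top about 0.062 m, as it should. Next I regrasp it from the brass side.

```bash
cat > s4.py <<'E'
from plan import *
s=ctrl.get_state();q=s["joint_pos"];x0,r0=s["tool_pos"],R.from_rotvec(s["tcp_rot"])
C=np.array([.509,-.087,.030]);h=np.array([.4226,.9063,0]);g=C-.009*h+[0,0,.004]
t=tool(65,60,0).as_matrix()[:,2]
B=best(g,65,60,0,[-.89,.88,1.9,.97,1.23,1.92])
pre=best(g-.075*t,65,60,0,B); hi=best(g-.075*t+[0,0,.1],65,60,0,pre)
mid=best(g-.037*t,65,60,0,B)
for a in np.linspace(0,1,9):
    x,r=FK(q+(hi-q)*a); print((x.round(3)),(x+.025*r.as_matrix()[:,2]).round(3))
x0,r0=rows(x0,r0,[q,hi,pre],1)
print("--");rows(x0,r0,[pre,mid,B],1,unit_mm=16)
E
python3 s4.py
```

```text
# 65 60 0 (array([-0.91,  0.88,  1.89,  0.95,  1.24,  1.92]), np.float64(0.49))
# 65 60 0 (array([-1.02,  0.82,  1.84,  0.84,  1.35,  1.98]), np.float64(0.54))
# 65 60 0 (array([-1.02,  0.64,  1.82,  0.81,  1.48,  2.13]), np.float64(0.56))
# 65 60 0 (array([-0.96,  0.85,  1.86,  0.89,  1.29,  1.95]), np.float64(0.52))
[ 0.538 -0.024  0.118] [ 0.532 -0.037  0.098]
[ 0.489 -0.051  0.098] [ 0.479 -0.059  0.077]
[ 0.45  -0.062  0.087] [ 0.438 -0.065  0.065]
[ 0.424 -0.064  0.084] [ 0.412 -0.061  0.063]
[ 0.414 -0.063  0.089] [ 0.403 -0.054  0.068]
[ 0.418 -0.067  0.101] [ 0.411 -0.052  0.082]
[ 0.434 -0.081  0.12 ] [ 0.431 -0.063  0.103]
[ 0.455 -0.111  0.145] [ 0.458 -0.091  0.13 ]
[ 0.476 -0.159  0.174] [ 0.485 -0.139  0.162]
[[0.17, -0.04, -0.9, -0.41, -0.26, -0.18, 1], [0.32, -0.07, -1.8, -0.79, -0.46, -0.33, 1], [0.45, -0.09, -2.71, -1.15, -0.61, -0.46, 1], [0.57, -0.1, -3.62, -1.48, -0.71, -0.56, 1], [0.67, -0.09, -4.54, -1.77, -0.77, -0.63, 1]]
[[0.12, 0.04, -0.91, -0.24, -0.02, -0.04, 1], [0.23, 0.1, -1.83, -0.43, -0.03, -0.06, 1], [0.33, 0.18, -2.74, -0.57, -0.03, -0.05, 1], [0.
[... 426 characters left out ...]
1.15, 0.66, -3.33, 0.68, -1.13, 0.84, 1], [1.51, 0.81, -4.12, 0.83, -1.56, 1.08, 1]]
[[0.0, -0.01, -0.01, 0.03, -0.03, -0.66, 1], [0.0, -0.01, -0.01, 0.03, -0.03, -1.33, 1], [-0.0, 0.0, -0.0, -0.0, 0.0, -2.0, 1], [-0.0, 0.0, -0.0, -0.0, 0.0, -2.0, 1], [-0.0, 0.0, -0.0, -0.0, 0.0, -2.0, 1]]
--
[[0.0, -0.0, -0.0, 0.1, 0.2, -0.12, 1], [0.0, -0.0, -0.0, 0.19, 0.4, -0.25, 1], [-0.0, 0.0, -0.0, 0.28, 0.6, -0.38, 1], [0.0, -0.0, -0.0, 0.37, 0.79, -0.5, 1], [0.0, -0.0, -0.0, 0.46, 0.99, -0.62, 1]]
[[-0.0, 0.0, -0.0, 0.09, 0.19, -0.13, 1], [-0.0, 0.0, -0.0, 0.09, 0.19, -0.13, 1], [-0.0, 0.0, -0.0, 0.09, 0.19, -0.13, 1], [-0.0, 0.0, -0.0, 0.09, 0.19, -0.13, 1], [-0.0, 0.0, -0.0, 0.09, 0.19, -0.13, 1]]
```

Call:
play_rows(plan=[[0.17,-0.04,-0.9,-0.21,-0.1,0.82,1],[0.32,-0.07,-1.8,-0.69,-0.4,1.27,1],[0.45,-0.09,-2.71,-1.15,-0.61,1.14,1],[0.57,-0.1,-3.62,-1.48,-0.71,1.04,1],[0.67,-0.09,-4.54,-1.77,-0.77,0.97,1]])

```text
time: 14.78
tool_pos: [0.4461, -0.0638, 0.1644]
tcp_rot: [2.969, 0.537, -0.817]
force: [-0.3, 0.0, 0.3]
width: 0.997
gripper_force: 0.0
```

Call:
play_rows(plan=[[0.12,0.04,-0.91,-0.24,-0.02,-0.04,1],[0.23,0.1,-1.83,-0.43,-0.03,-0.06,1],[0.33,0.18,-2.74,-0.57,-0.03,-0.05,1],[0.44,0.28,-3.65,-0.67,-0.02,-0.02,1],[0.56,0.4,-4.55,-0.71,-0.01,0.04,1]])

```text
time: 15.4
tool_pos: [0.4111, -0.0639, 0.1666]
tcp_rot: [-2.686, 0.566, 0.773]
force: [-0.8, 1.0, 0.0]
width: 1.0
gripper_force: 0.0
```

Call:
play_rows(plan=[[0.14,0.13,-0.9,0.0,-0.01,0.08,1],[0.29,0.28,-1.79,0.05,-0.05,0.19,1],[0.47,0.44,-2.68,0.13,-0.11,0.32,1],[0.66,0.61,-3.55,0.25,-0.21,0.46,1],[0.88,0.8,-4.41,0.4,-0.36,0.63,1]])

```text
time: 16.02
tool_pos: [0.4315, -0.0818, 0.1982]
tcp_rot: [-2.018, 1.388, 0.725]
force: [-1.2, 0.3, -0.1]
width: 0.996
gripper_force: 0.0
```

Call:
play_rows(plan=[[0.25,0.17,-0.85,0.16,-0.2,0.19,1],[0.52,0.34,-1.69,0.34,-0.45,0.39,1],[0.82,0.5,-2.52,0.51,-0.76,0.61,1],[1.15,0.66,-3.33,0.68,-1.13,0.84,1],[1.51,0.81,-4.12,0.83,-1.56,1.08,1]])

```text
time: 16.65
tool_pos: [0.4733, -0.1602, 0.2523]
tcp_rot: [-1.154, 1.83, 0.672]
force: [-0.2, 0.6, -0.1]
width: 1.002
gripper_force: 0.0
```

```bash
python3 st.py; sed -i 's/\[q,hi,pre\]/[q,pre]/' s4.py; python3 s4.py | grep -v '^\[ '
```

```text
t 16.65 q [-1.025  0.516  1.788  0.812  1.594  2.243] p [ 0.4733 -0.1602  0.2523] z [ 0.373  0.784 -0.496] y [-0.903  0.43   0.002] F [-0.2  0.6 -0.1] w 1.002 0.0
# 65 60 0 (array([-0.91,  0.88,  1.89,  0.95,  1.24,  1.92]), np.float64(0.49))
# 65 60 0 (array([-1.02,  0.82,  1.84,  0.84,  1.35,  1.98]), np.float64(0.54))
# 65 60 0 (array([-1.02,  0.64,  1.82,  0.81,  1.48,  2.13]), np.float64(0.56))
# 65 60 0 (array([-0.96,  0.85,  1.86,  0.89,  1.29,  1.95]), np.float64(0.52))
[[0.01, -0.02, -0.01, 0.1, -0.09, -0.87, 1], [0.0, -0.03, -0.01, 0.14, -0.11, -1.76, 1], [-0.01, -0.02, 0.01, 0.13, -0.07, -2.66, 1], [-0.03, 0.0, 0.05, 0.05, 0.03, -3.56, 1], [-0.03, 0.0, 0.05, 0.05, 0.03, -3.56, 1]]
--
[[0.0, -0.0, -0.0, 0.1, 0.2, -0.12, 1], [0.0, -0.0, -0.0, 0.19, 0.4, -0.25, 1], [0.0, 0.0, -0.0, 0.27, 0.6, -0.38, 1], [0.0, -0.0, -0.0, 0.37, 0.79, -0.5, 1], [0.0, -0.0, -0.0, 0.46, 0.98, -0.62, 1]]
[[0.0, 0.0, -0.0, 0.08, 0.2, -0.13, 1], [0.0, 0.0, -0.0, 0.08, 0.2, -0.13, 1], [0.0, 0.0, -0.0, 0.08, 0.2, -0.13, 1], [0.0, 0.0, -0.0, 0.08, 0.2, -0.13, 1], [0.0, 0.0, -0.0, 0.08, 0.2, -0.13, 1]]
```

Call:
play_rows(plan=[[0,0,0,0.03,0,-0.9,1],[0,0,0,0.05,0,-1.8,1],[0,0,0.03,0.05,0.02,-2.7,1],[-0.03,0,0.05,0.05,0.03,-3.56,1],[-0.03,0,0.05,0.05,0.03,-3.56,1]])

```text
time: 17.27
tool_pos: [0.4748, -0.1569, 0.0727]
tcp_rot: [-1.17, 1.827, 0.678]
force: [-1.0, -0.0, -0.3]
width: 0.997
gripper_force: 0.0
```

```bash
python3 st.py; python3 s4.py | tail -2
```

```text
t 17.275 q [-1.014  0.823  1.835  0.834  1.349  1.982] p [ 0.4748 -0.1569  0.0727] z [ 0.361  0.788 -0.499] y [-0.909  0.417  0.002] F [-1.  -0.  -0.3] w 0.997 0.0
[[0.0, -0.0, -0.0, 0.11, 0.2, -0.13, 1], [0.0, -0.0, -0.0, 0.2, 0.4, -0.26, 1], [0.0, 0.0, -0.0, 0.28, 0.6, -0.38, 1], [0.0, -0.0, -0.0, 0.38, 0.79, -0.51, 1], [0.0, -0.0, -0.0, 0.47, 0.99, -0.63, 1]]
[[0.0, 0.0, -0.0, 0.08, 0.19, -0.12, 1], [0.0, 0.0, -0.0, 0.08, 0.19, -0.12, 1], [0.0, 0.0, -0.0, 0.08, 0.19, -0.12, 1], [0.0, 0.0, -0.0, 0.08, 0.19, -0.12, 1], [0.0, 0.0, -0.0, 0.08, 0.19, -0.12, 1]]
```

Call:
play_rows(plan=[[0,0,0,0.1,0.2,-0.12,1],[0,0,0,0.19,0.4,-0.25,1],[0,0,0,0.28,0.6,-0.38,1],[0,0,0,0.37,0.79,-0.5,1],[0,0,0,0.46,0.98,-0.62,1]])

```text
time: 17.9
tool_pos: [0.4997, -0.1085, 0.0438]
tcp_rot: [-1.175, 1.825, 0.67]
force: [0.6, 0.1, -0.2]
width: 0.998
gripper_force: 0.0
```

```bash
python3 st.py; python3 s4.py | tail -1; python3 -c "
from h import *
im,d,P=grab('top'); save('s5.png',cv2.resize(im[160:320,240:440],None,fx=3.5,fy=3.5))"
```

```text
t 17.9 q [-0.925  0.867  1.879  0.928  1.26   1.929] p [ 0.4997 -0.1085  0.0438] z [ 0.363  0.785 -0.502] y [-0.909  0.416 -0.005] F [ 0.6  0.1 -0.2] w 0.998 0.0
[[-0.01, 0.0, 0.0, 0.09, 0.19, -0.13, 1], [-0.01, 0.0, 0.0, 0.09, 0.19, -0.13, 1], [-0.01, 0.0, 0.0, 0.09, 0.19, -0.13, 1], [-0.01, 0.0, 0.0, 0.09, 0.19, -0.13, 1], [-0.01, 0.0, 0.0, 0.09, 0.19, -0.13, 1]]
```

View pics/s5.png

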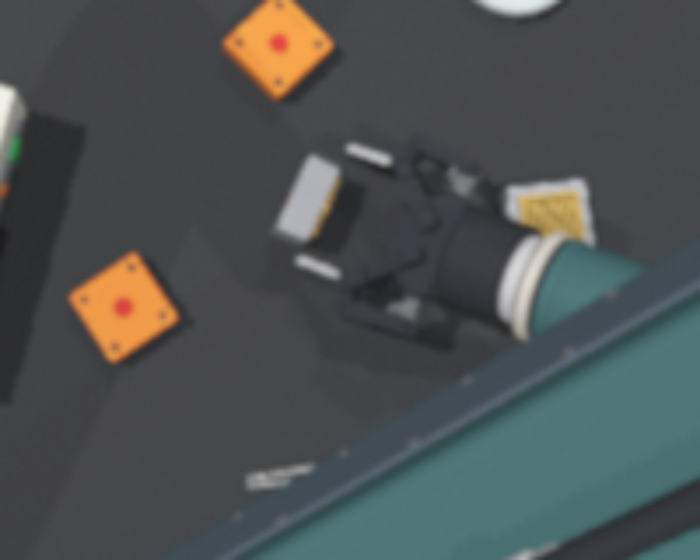

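The pads (crop (368,153) and (318,266)) sit square on either side of the standing stamp at (308,198), just short of its brass side. I'll advance the rest of the way and grip.

Call:
play_rows(plan=[[0,0,0,0.06,0.12,-0.07,1],[0,0,0,0.11,0.23,-0.14,1],[0,0,0,0.11,0.23,-0.14,1],[0,0,0,0.11,0.23,-0.14,0],[0,0,0,0.11,0.23,-0.14,0]])

```text
time: 18.58
tool_pos: [0.5045, -0.0977, 0.0375]
tcp_rot: [-1.174, 1.825, 0.672]
force: [-0.7, 0.8, 2.9]
width: 0.687
gripper_force: 68.0
```

Call:
play_rows(plan=[[0,0,0,0,0,0,0],[0,0,0,0,0,0,0],[0,0,0,0,0,0,0],[0,0,0,0,0,0.2,0],[0,0,0,0,0,0.5,0]])

```text
time: 19.2
tool_pos: [0.5051, -0.0982, 0.062]
tcp_rot: [-1.175, 1.827, 0.67]
force: [-0.6, 0.2, -2.9]
width: 0.685
gripper_force: 67.6
```

```bash
cat > s5.py <<'E'
from plan import *
s=ctrl.get_state();q=s["joint_pos"];x0,r0=s["tool_pos"],R.from_rotvec(s["tcp_rot"])
h=np.array([np.cos(np.radians(105)),np.sin(np.radians(105)),0])
g=np.array([.5024,.2659,.083])-.004*h
T=best(g,105,30,1,[.05,.57,1.8,.62,.99,-.62]); Tu=best(g+[0,0,.12],105,30,1,T)
w=FK(q)[0]; 
up=ik(w+[0,0,.17],FK(q)[1],[q])[1]
for a in np.linspace(0,1,9):
    x,r=FK(up+(Tu-up)*a); print(x.round(3),(x+.05*r.as_matrix()[:,2]).round(3))
x0,r0=rows(x0,r0,[q,up,Tu],0,unit_mm=45)
E
python3 st.py; python3 s5.py
```

```text
t 19.2 q [-0.905  0.831  1.89   0.939  1.267  1.956] p [ 0.5051 -0.0982  0.062 ] z [ 0.363  0.784 -0.503] y [-0.909  0.417 -0.005] F [-0.6  0.2 -2.9] w 0.685 67.6
# 105 30 1 (array([ 0.04,  0.57,  1.8 ,  0.62,  0.99, -0.63]), np.float64(0.58))
# 105 30 1 (array([ 0.04,  0.4 ,  1.71,  0.55,  1.21, -0.47]), np.float64(0.67))
[ 0.505 -0.098  0.232] [ 0.523 -0.059  0.207]
[ 0.514 -0.054  0.224] [ 0.527 -0.014  0.196]
[ 0.52  -0.009  0.217] [0.528 0.029 0.187]
[0.523 0.035 0.212] [0.528 0.072 0.179]
[0.525 0.079 0.208] [0.525 0.114 0.172]
[0.523 0.123 0.205] [0.521 0.156 0.167]
[0.52  0.168 0.204] [0.515 0.197 0.164]
[0.513 0.213 0.205] [0.508 0.24  0.164]
[0.504 0.259 0.208] [0.498 0.283 0.165]
[[0.01, -0.03, -0.02, 0.1, -0.08, 0.86, 0], [0.02, -0.04, -0.02, 0.13, -0.11, 1.72, 0], [0.02, -0.03, -0.02, 0.1, -0.08, 2.57, 0], [-0.0, 0.0, 0.0, -0.0, -0.0, 3.4, 0], [-0.38, -0.52, 0.6, 0.07, 0.31, 3.34, 0]]
[[-0.35, -0.53, 0.62, 0.06, 0.31, -0.05, 0], [-0.68, -1.07, 1.25, 0.12, 0.62, -0.11, 0], [-0.98, -1.62, 1.89, 0.16, 0.93, -0.16, 0], [-1.27, -2.18, 2.53, 0.2, 1.24, -0.2, 0], [-1.52, -2.74,
[... 212 characters left out ...]
 -2.76, 3.48, 0.08, 1.53, -0.16, 0]]
[[-0.14, -0.54, 0.74, -0.0, 0.31, -0.03, 0], [-0.26, -1.07, 1.48, -0.01, 0.61, -0.05, 0], [-0.36, -1.6, 2.23, -0.02, 0.92, -0.06, 0], [-0.45, -2.13, 2.99, -0.04, 1.23, -0.07, 0], [-0.52, -2.66, 3.76, -0.06, 1.54, -0.08, 0]]
[[-0.06, -0.5, 0.78, -0.03, 0.31, -0.0, 0], [-0.11, -1.0, 1.57, -0.07, 0.62, -0.0, 0], [-0.14, -1.49, 2.37, -0.11, 0.94, 0.01, 0], [-0.16, -1.98, 3.17, -0.16, 1.25, 0.02, 0], [-0.17, -2.46, 3.98, -0.21, 1.57, 0.03, 0]]
[[-0.01, -0.46, 0.82, -0.07, 0.32, 0.02, 0], [-0.01, -0.92, 1.65, -0.14, 0.65, 0.04, 0], [-0.01, -0.92, 1.65, -0.14, 0.65, 0.04, 0], [-0.01, -0.92, 1.65, -0.14, 0.65, 0.04, 0], [-0.01, -0.92, 1.65, -0.14, 0.65, 0.04, 0]]
```

Call:
play_rows(plan=[[0,0,0,0.05,-0.04,0.86,0],[0,0,0,0.05,-0.05,1.72,0],[0,0,0,0.05,-0.04,2.57,0],[0,0,0,0,0,3.4,0],[-0.38,-0.52,0.6,0.07,0.31,3.34,0]])

```text
time: 19.82
tool_pos: [0.5087, -0.0833, 0.232]
tcp_rot: [-1.336, 1.729, 0.601]
force: [-0.5, 0.2, -4.8]
width: 0.689
gripper_force: 67.7
```

Call:
play_rows(plan=[[-0.35,-0.53,0.62,0.06,0.31,-0.05,0],[-0.68,-1.07,1.25,0.12,0.62,-0.11,0],[-0.98,-1.62,1.89,0.16,0.93,-0.16,0],[-1.27,-2.18,2.53,0.2,1.24,-0.2,0],[-1.52,-2.74,3.19,0.24,1.55,-0.25,0]])

```text
time: 20.45
tool_pos: [0.5199, -0.004, 0.217]
tcp_rot: [-1.989, 1.069, 0.316]
force: [-0.2, 0.8, -3.9]
width: 0.689
gripper_force: 67.7
```

Call:
play_rows(plan=[[-0.24,-0.55,0.68,0.03,0.3,-0.04,0],[-0.46,-1.1,1.37,0.05,0.61,-0.07,0],[-0.65,-1.65,2.06,0.06,0.92,-0.11,0],[-0.83,-2.21,2.77,0.07,1.22,-0.14,0],[-0.98,-2.76,3.48,0.08,1.53,-0.16,0]])

```text
time: 21.08
tool_pos: [0.5237, 0.0724, 0.209]
tcp_rot: [-2.35, 0.181, 0.048]
force: [0.3, -0.5, -3.8]
width: 0.685
gripper_force: 67.7
```

Call:
play_rows(plan=[[-0.14,-0.54,0.74,0,0.31,-0.03,0],[-0.26,-1.07,1.48,-0.01,0.61,-0.05,0],[-0.36,-1.6,2.23,-0.02,0.92,-0.06,0],[-0.45,-2.13,2.99,-0.04,1.23,-0.07,0],[-0.52,-2.66,3.76,-0.06,1.54,-0.08,0]])

```text
time: 21.7
tool_pos: [0.5205, 0.1494, 0.2051]
tcp_rot: [-2.339, -0.826, -0.188]
force: [0.0, 1.4, -4.6]
width: 0.689
gripper_force: 67.6
```

Call:
play_rows(plan=[[-0.06,-0.5,0.78,-0.03,0.31,0,0],[-0.11,-1.0,1.57,-0.07,0.62,0,0],[-0.14,-1.49,2.37,-0.11,0.94,0.01,0],[-0.16,-1.98,3.17,-0.16,1.25,0.02,0],[-0.17,-2.46,3.98,-0.21,1.57,0.03,0]])

```text
time: 22.32
tool_pos: [0.5097, 0.2278, 0.2065]
tcp_rot: [-1.916, -1.798, -0.379]
force: [1.2, -0.1, -4.5]
width: 0.685
gripper_force: 67.5
```

Call:
play_rows(plan=[[-0.01,-0.46,0.82,-0.07,0.32,0.02,0],[-0.01,-0.92,1.65,-0.14,0.65,0.04,0],[-0.01,-0.92,1.65,-0.14,0.65,0.04,0],[-0.01,-0.92,1.65,-0.14,0.65,0.04,0],[-0.01,-0.92,1.65,-0.14,0.65,0.04,0]])

```text
time: 22.95
tool_pos: [0.5038, 0.2591, 0.2079]
tcp_rot: [-1.641, -2.135, -0.439]
force: [-0.3, -0.2, -3.6]
width: 0.686
gripper_force: 67.4
```

```bash
python3 st.py; cat > s6.py <<'E'
from plan import *
s=ctrl.get_state();q=s["joint_pos"];x0,r0=s["tool_pos"],R.from_rotvec(s["tcp_rot"])
h=np.array([np.cos(np.radians(105)),np.sin(np.radians(105)),0])
g=np.array([.5024,.2659,.087])-.004*h
T=best(g,105,30,1,[.05,.57,1.8,.62,.99,-.62])
rows(x0,r0,[q,T],0,unit_mm=25)
im,d,P=grab('scene'); save('s6.png',cv2.resize(im[60:240,220:440],None,fx=3.2,fy=3.2))
E
python3 s6.py
```

```text
t 22.95 q [ 0.041  0.401  1.713  0.548  1.209 -0.465] p [0.5038 0.2591 0.2079] z [-0.129  0.482 -0.867] y [ 0.966  0.257 -0.   ] F [-0.3 -0.2 -3.6] w 0.686 67.4
# 105 30 1 (array([ 0.04,  0.57,  1.8 ,  0.62,  1.  , -0.62]), np.float64(0.58))
[[0.02, -0.0, 0.01, 0.04, 0.02, -0.46, 0], [0.03, -0.0, 0.01, 0.07, 0.03, -0.93, 0], [0.03, -0.0, 0.01, 0.07, 0.03, -1.39, 0], [0.02, -0.0, 0.01, 0.05, 0.02, -1.85, 0], [0.01, 0.0, 0.01, 0.01, 0.0, -2.31, 0]]
```

View pics/s6.png

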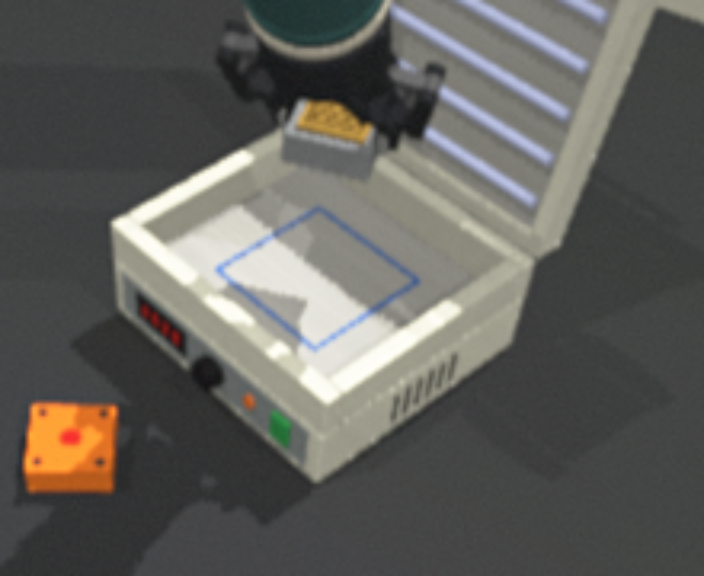

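The stamp is now brass face up (crop (335,120)), held level above the tray. The blue square is at (318,280) in the crop. I'll lower it.

Call:
play_rows(plan=[[0,0,0,0.01,0,-0.7,0],[0,0,0,0.01,0,-1.3,0],[0,0,0,0.01,0,-1.8,0],[0,0,0,0.01,0,-2.1,0],[0,0,0,0.01,0,-2.25,0]])

```text
time: 23.62
tool_pos: [0.5045, 0.2595, 0.0949]
tcp_rot: [-1.64, -2.136, -0.439]
force: [0.2, 0.4, -3.4]
width: 0.684
gripper_force: 67.4
```

Call:
play_rows(plan=[[0,0,0,0,0,-0.03,0],[0,0,0,0,0,-0.05,0],[0,0,0,0,0,-0.05,0],[0,0,0,0,0,-0.05,0],[0,0,0,0,0,-0.05,0]])

```text
time: 24.25
tool_pos: [0.5045, 0.2597, 0.0932]
tcp_rot: [-1.639, -2.138, -0.44]
force: [0.9, -0.1, -3.5]
width: 0.683
gripper_force: 67.4
```

Call:
play_rows(plan=[[0,0,0,0,0,-0.02,0],[0,0,0,0,0,-0.04,0],[0,0,0,0,0,-0.04,0],[0,0,0,0,0,-0.04,0],[0,0,0,0,0,-0.04,0]])

```text
time: 24.88
tool_pos: [0.5044, 0.2597, 0.091]
tcp_rot: [-1.639, -2.137, -0.439]
force: [-0.1, -0.8, -3.0]
width: 0.686
gripper_force: 67.4
```

Call:
play_rows(plan=[[0,0,0,0,0,-0.02,0],[0,0,0,0,0,-0.04,0],[0,0,0,0,0,-0.04,0],[0,0,0,0,0,-0.04,0],[0,0,0,0,0,-0.04,0]])

```text
time: 25.5
tool_pos: [0.5044, 0.2597, 0.089]
tcp_rot: [-1.639, -2.137, -0.439]
force: [-0.2, -0.7, -3.4]
width: 0.689
gripper_force: 67.4
```

Call:
play_rows(plan=[[0,0,0,0,0,-0.01,0],[0,0,0,0,0,-0.03,0],[0,0,0,0,0,-0.03,0],[0,0,0,0,0,-0.03,0],[0,0,0,0,0,-0.03,0]])

```text
time: 26.12
tool_pos: [0.5044, 0.2597, 0.0875]
tcp_rot: [-1.639, -2.138, -0.439]
force: [-0.4, 0.1, -4.0]
width: 0.687
gripper_force: 67.4
```

Call:
play_rows(plan=[[0,0,0,0,0,-0.01,0],[0,0,0,0,0,-0.03,0],[0,0,0,0,0,-0.03,0],[0,0,0,0,0,-0.03,0],[0,0,0,0,0,-0.03,0]])

```text
time: 26.75
tool_pos: [0.5044, 0.2597, 0.0867]
tcp_rot: [-1.639, -2.137, -0.44]
force: [-2.2, -4.0, 5.4]
width: 0.684
gripper_force: 68.6
```

Call:
play_rows(plan=[[0,0,0,0,0,-0.01,0],[0,0,0,0,0,-0.02,0],[0,0,0,0,0,-0.02,0],[0,0,0,0,0,-0.02,0],[0,0,0,0,0,-0.02,0]])

```text
time: 27.38
tool_pos: [0.5044, 0.2597, 0.0866]
tcp_rot: [-1.638, -2.137, -0.441]
force: [-3.7, -7.3, 14.3]
width: 0.689
gripper_force: 69.7
```

Call:
play_rows(plan=[[0,0,0,0,0,0.03,0],[0,0,0,0,0,0.03,0],[0,0,0,0,0,0.03,0.72],[0,0,0,0,0,0.03,0.8],[0,0,0,0,0,0.03,1]])

```text
time: 28.0
tool_pos: [0.5044, 0.2598, 0.0864]
tcp_rot: [-1.639, -2.137, -0.439]
force: [-0.1, 0.2, -0.5]
width: 0.979
gripper_force: 0.0
```

Call:
play_rows(plan=[[0,0,0,0,0,0.03,1],[0,0,0,0,0,0.03,1],[0,0,0,0.06,-0.2,0.4,1],[0,0,0,0.16,-0.6,1.1,1],[0,0,0,0.3,-1.1,2.0,1]])

```text
time: 28.62
tool_pos: [0.5185, 0.2044, 0.1868]
tcp_rot: [-1.638, -2.136, -0.437]
force: [0.8, -0.4, -0.4]
width: 1.005
gripper_force: 0.0
```

```bash
python3 st.py; cat > s7.py <<'E'
from h import *
im,d,P=grab('scene'); save('s7.png',cv2.resize(im[0:240,220:440],None,fx=2.4,fy=2.4))
def rep(n,P):
    s=(np.linalg.norm(P[...,:2]-[.5024,.2659],axis=-1)<.06)&(P[...,2]>.07)&(P[...,2]<.095)
    q=P[s]; print(n,len(q),cv2.minAreaRect((q[:,:2]*1000).astype(np.float32)) if len(q)>5 else 0, np.median(q[:,2]) if len(q) else 0)
rep('scene',P); rep('top',grab('top')[2])
# lid: express in cleaner frame
a=np.radians(75.2);ex=np.array([np.cos(a),np.sin(a),0]);ey=np.array([-ex[1],ex[0],0])
im,d,P=grab('scene')
L=(P-np.array([.5024,.2659,0]));X=L@ex;Yc=L@ey;Zc=P[...,2]
s=(abs(Yc)<.09)&(Zc>.13)&(X>.06)&(X<.22); 
for lo in np.arange(.13,.35,.03):
    k=s&(Zc>lo)&(Zc<lo+.01)
    if k.sum(): print(round(lo,2),k.sum(),np.percentile(X[k],[5,50,95]).round(4))
E
python3 s7.py
```

```text
t 28.625 q [-0.057  0.439  1.712  0.529  1.221 -0.563] p [0.5185 0.2044 0.1868] z [-0.131  0.482 -0.866] y [ 0.966  0.26  -0.002] F [ 0.8 -0.4 -0.4] w 1.005 0.0
scene 565 ((502.9010009765625, 264.84100341796875), (60.24263000488281, 62.26432418823242), 14.144852638244629) 0.08607026165262137
top 551 ((505.7831726074219, 265.5140075683594), (60.74808883666992, 60.35989761352539), 15.868359565734863) 0.08452309673494088
0.13 401 [0.1083 0.1171 0.1204]
0.16 407 [0.1133 0.1174 0.1253]
0.19 144 [0.1185 0.1207 0.1297]
0.22 157 [0.1291 0.132  0.1341]
0.25 316 [0.135  0.1374 0.1392]
0.28 188 [0.1394 0.1416 0.1434]
0.31 40 [0.1477 0.1506 0.1543]
0.34 30 [0.1527 0.1547 0.1565]
```

View pics/s7.png

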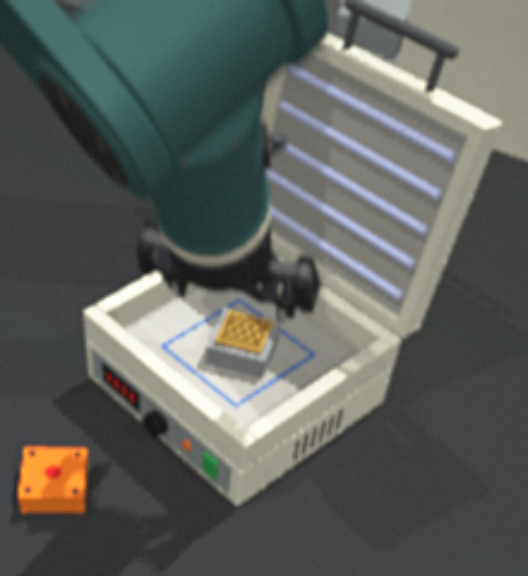

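The stamp lies flat, brass up, at crop (242,340), inside the blue square (measured within 3 mm of centre). The lid is open at about 1.75 rad. Now to plan the lid push.

```bash
cat > lid.py <<'E'
from plan import *
a=np.radians(75.2);ex=np.array([np.cos(a),np.sin(a),0]);up=np.array([0,0,1.])
Hg=np.array([.5024,.2659,.095])+.105*ex
def tipxz(X,Zw): return Hg*[1,1,0]+ex*X+up*Zw      # X from hinge
def tcp(tip,tilt,flip): 
    r=tool(255.2,tilt,flip); return tip-.025*r.as_matrix()[:,2],r
def arc(th,s=.175,gap=0.): return tipxz(-s*np.cos(th)+(.028+gap)*np.sin(th), .095+s*np.sin(th)+(.028+gap)*np.cos(th))
def sol(tip,tilt,flip,seed):
    x,r=tcp(tip,tilt,flip); b=ik(x,r,[seed]) or ik(x,r)
    if b is None: print("fail",tip,tilt);return None
    q=b[1]; el=p[2]*np.cos(q[1])+p[1]; wz=x[2]+p[5]*np.cos(np.radians(tilt))
    print("#",tilt,tip.round(3),q.round(2),round(b[0],2),"wrist z",round(wz,2),"elbow z",round(el,2)); return q
E
cat > l1.py <<'E'
from lid import *
s=ctrl.get_state();q=s["joint_pos"];x0,r0=s["tool_pos"],R.from_rotvec(s["tcp_rot"])
for f in(0,1):
    print("flip",f)
    sd=[.5,.6,1,-.4,1.8,[.6,-.6][f]]
    K=[sol(tipxz(.20,.46),45,f,sd),sol(tipxz(.15,.38),45,f,sd)]
    K.append(sol(arc(1.75,gap=.03),45,f,sd))
    for th in(1.75,1.2,.8,.4,0): K.append(sol(arc(th),45,f,sd))
E
python3 l1.py
```

```text
flip 0
fail [0.58031096 0.56078113 0.46      ] 45
fail [0.56753867 0.51243996 0.38      ] 45
# 45 [0.552 0.453 0.257] [ 0.78  0.96  0.58 -0.48  2.26  0.85] 0.37 wrist z 0.52 elbow z 0.62
# 45 [0.544 0.424 0.262] [ 0.76  0.9   0.69 -0.48  2.2   0.87] 0.48 wrist z 0.53 elbow z 0.65
# 45 [0.52  0.331 0.268] [ 0.7   0.75  0.98 -0.47  2.04  0.88] 0.49 wrist z 0.53 elbow z 0.71
# 45 [0.503 0.269 0.24 ] [ 0.65  0.69  1.18 -0.48  1.91  0.9 ] 0.48 wrist z 0.5 elbow z 0.74
# 45 [0.491 0.222 0.189] [ 0.61  0.69  1.33 -0.48  1.76  0.94] 0.48 wrist z 0.45 elbow z 0.74
# 45 [0.485 0.198 0.123] [ 0.59  0.74  1.42 -0.49  1.62  0.99] 0.47 wrist z 0.39 elbow z 0.72
flip 1
fail [0.58031096 0.56078113 0.46      ] 45
fail [0.56753867 0.51243996 0.38      ] 45
# 45 [0.552 0.453 0.257] [ 0.78  0.96  0.58 -0.48  2.26 -2.29] 0.37 wrist z 0.52 elbow z 0.62
# 45 [0.544 0.424 0.262] [ 0.76  0.9   0.69 -0.48  2.2  -2.28] 0.48 wrist z 0.53 elbow z 0.65
# 45 [0.52  0.331 0.268] [ 0.7   0.75  0.98 -0.47  2.04 -2.26] 0.49 wrist z 0.53 elbow z 0.71
# 45 [0.503 0.269 0.24 ] [ 0.65  0.69  1.18 -0.48  1.91 -2.24] 0.48 wrist z 0.5 elbow z 0.74
# 45 [0.491 0.222 0.189] [ 0.61  0.69  1.33 -0.48  1.76 -2.2 ] 0.48 wrist z 0.45 elbow z 0.74
# 45 [0.485 0.198 0.123] [ 0.59  0.74  1.42 -0.49  1.62 -2.16] 0.47 wrist z 0.39 elbow z 0.72
```

```bash
cat > l2.py <<'E'
from lid import *
s=ctrl.get_state();q=s["joint_pos"];x0,r0=s["tool_pos"],R.from_rotvec(s["tcp_rot"])
f=0
U=sol(tipxz(-.12,.41),0,f,[.4,.2,1.5,0,1.3,.4])
V=sol(tipxz(.13,.40),0,f,U)
V2=sol(tipxz(.17,.33),20,f,V)
W=sol(arc(1.75,s=.18,gap=.035),45,f,[.78,.96,.58,-.48,2.26,.85])
pts=[tipxz(.056,.338),tipxz(.067,.30)]
def chk(A,B):
    for k in np.linspace(0,1,7):
        x,r=FK(A+(B-A)*k);M=r.as_matrix();tip=x+.025*M[:,2]
        o=[]
        for c in pts:
            v=c-tip;v=v-0; ax=-(v@M[:,2]); lat=(v@M[:,0]) ; o.append((round(float(ax),3),round(float(lat),3)))
        print("   tip",tip.round(3),o)
chk(U,V);chk(V,V2);chk(V2,W)
x0,r0=rows(x0,r0,[q,U,V,V2,W],0,unit_mm=48,unit_ang=9.8)
E
python3 l2.py
```

```text
# 0 [0.499 0.251 0.41 ] [0.34 0.19 1.32 0.   1.64 0.6 ] 0.96 wrist z 0.78 elbow z 0.87
# 0 [0.562 0.493 0.4  ] [0.63 0.51 0.87 0.   1.76 0.89] 0.66 wrist z 0.77 elbow z 0.8
# 20 [0.573 0.532 0.33 ] [ 0.75  0.81  0.53 -0.21  2.09  0.93] 0.32 wrist z 0.68 elbow z 0.69
# 45 [0.553 0.458 0.261] [ 0.78  0.97  0.55 -0.49  2.28  0.85] 0.34 wrist z 0.52 elbow z 0.61
   tip [0.499 0.251 0.41 ] [(-0.072, 0.176), (-0.11, 0.187)]
   tip [0.517 0.288 0.412] [(-0.074, 0.136), (-0.112, 0.147)]
   tip [0.533 0.326 0.413] [(-0.075, 0.095), (-0.113, 0.106)]
   tip [0.545 0.366 0.412] [(-0.074, 0.054), (-0.112, 0.065)]
   tip [0.555 0.407 0.41 ] [(-0.072, 0.011), (-0.11, 0.022)]
   tip [0.56  0.45  0.406] [(-0.068, -0.031), (-0.106, -0.02)]
   tip [0.562 0.493 0.4  ] [(-0.062, -0.074), (-0.1, -0.063)]
   tip [0.562 0.493 0.4  ] [(-0.062, -0.074), (-0.1, -0.063)]
   tip [0.567 0.499 0.388] [(-0.055, -0.078), (-0.092, -0.065)]
   tip [0.57  0.505 0.377] [(-0.049, -0.083), (-0.085, -0.067)]
   tip [0.573 0.512 0.365] [(-0.043, -0.088), (-0.079, -0.071)]
   tip [0.574 0.518 0.353] [(-0.038, -0.095), (-0.07
[... 736 characters left out ...]
.75, 3.0, 0], [-2.64, 0.26, -2.12, -0.31, 0.87, 3.93, 0]]
[[-0.45, -0.32, -0.72, -0.15, 0.08, 1.0, 0], [-0.45, -0.32, -0.72, 0.22, 0.81, 1.04, 0], [-0.45, -0.32, -0.72, 0.53, 1.57, 1.06, 0], [-0.45, -0.32, -0.72, 0.78, 2.37, 1.04, 0], [-0.45, -0.32, -0.72, 0.97, 3.2, 0.99, 0]]
[[-0.0, 0.0, 0.0, 0.11, 0.85, -0.08, 0], [-0.0, 0.0, 0.0, 0.15, 1.72, -0.19, 0], [-0.65, 0.2, 0.05, 0.33, 2.02, -0.67, 0], [-1.29, 0.37, 0.05, 0.42, 2.33, -1.14, 0], [-1.93, 0.51, 0.0, 0.4, 2.66, -1.62, 0]]
[[-0.82, 0.22, 0.01, -0.08, -0.48, -0.61, 0], [-1.62, 0.43, 0.02, -0.19, -0.92, -1.1, 0], [-2.42, 0.64, 0.0, -0.34, -1.3, -1.5, 0], [-2.42, 0.64, 0.0, -0.34, -1.3, -1.5, 0], [-2.42, 0.64, 0.0, -0.34, -1.3, -1.5, 0]]
```

Call:
play_rows(plan=[[-0.5,0.25,-0.19,-0.03,0.25,0.65,0],[-1.06,0.4,-0.49,-0.08,0.45,1.37,0],[-1.62,0.45,-0.91,-0.13,0.62,2.15,0],[-2.16,0.4,-1.45,-0.2,0.75,3.0,0],[-2.64,0.26,-2.12,-0.31,0.87,3.93,0]])

```text
time: 29.4
tool_pos: [0.503, 0.2488, 0.3826]
tcp_rot: [-2.293, -1.998, 0.002]
force: [0.2, 0.3, -0.4]
width: 0.001
gripper_force: 0.0
```

Call:
play_rows(plan=[[-0.45,-0.32,-0.72,-0.15,0.08,1.0,0],[-0.45,-0.32,-0.72,0.22,0.81,1.04,0],[-0.45,-0.32,-0.72,0.53,1.57,1.06,0],[-0.45,-0.32,-0.72,0.78,2.37,1.04,0],[-0.45,-0.32,-0.72,0.97,3.2,0.99,0]])

```text
time: 30.02
tool_pos: [0.5521, 0.4099, 0.4305]
tcp_rot: [-2.485, -1.912, 0.006]
force: [2.1, 0.5, -0.3]
width: 0.001
gripper_force: 0.0
```

Call:
play_rows(plan=[[0,0,0,0.11,0.85,-0.08,0],[0,0,0,0.15,1.72,-0.19,0],[-0.65,0.2,0.05,0.33,2.02,-0.67,0],[-1.29,0.37,0.05,0.42,2.33,-1.14,0],[-1.93,0.51,0,0.4,2.66,-1.62,0]])

```text
time: 30.65
tool_pos: [0.5721, 0.5419, 0.3488]
tcp_rot: [2.302, 1.769, -0.414]
force: [1.7, 0.1, -1.2]
width: 0.002
gripper_force: 0.0
```

Call:
play_rows(plan=[[-0.82,0.22,0.01,-0.08,-0.48,-0.61,0],[-1.62,0.43,0.02,-0.19,-0.92,-1.1,0],[-2.42,0.64,0,-0.34,-1.3,-1.5,0],[-2.42,0.64,0,-0.34,-1.3,-1.5,0],[-2.42,0.64,0,-0.34,-1.3,-1.5,0]])

```text
time: 31.28
tool_pos: [0.5555, 0.4769, 0.2767]
tcp_rot: [2.018, 1.548, -0.832]
force: [-0.1, 0.3, 1.1]
width: 0.001
gripper_force: 0.0
```

```bash
python3 st.py; cat > l3.py <<'E'
from lid import *
s=ctrl.get_state();q=s["joint_pos"];x0,r0=s["tool_pos"],R.from_rotvec(s["tcp_rot"])
print("tip",(x0+.025*r0.as_matrix()[:,2]).round(3))
K=[q]
for th,tl in zip([1.75,1.6,1.4,1.2,1.0,.8,.6,.45,.3,.2,.12,.05],[45,45,45,45,45,45,42,39,36,33,30,30]):
    K.append(sol(arc(th,s=.18),tl,0,K[-1]))
rows(x0,r0,K,0,unit_mm=28,unit_ang=6)
im,d,P=grab('scene'); save('s8.png',cv2.resize(im[0:240,220:480],None,fx=2.4,fy=2.4))
E
python3 l3.py
```

```text
t 31.275 q [ 0.782  0.968  0.551 -0.478  2.273  0.855] p [0.5555 0.4769 0.2767] z [-0.185 -0.679 -0.711] y [ 0.966 -0.26  -0.002] F [-0.1  0.3  1.1] w 0.001 0.0
tip [0.551 0.46  0.259]
# 45 [0.544 0.425 0.267] [ 0.76  0.9   0.68 -0.48  2.21  0.86] 0.47 wrist z 0.53 elbow z 0.65
# 45 [0.538 0.4   0.274] [ 0.75  0.85  0.76 -0.48  2.17  0.86] 0.48 wrist z 0.54 elbow z 0.67
# 45 [0.528 0.365 0.277] [ 0.72  0.79  0.87 -0.48  2.11  0.87] 0.48 wrist z 0.54 elbow z 0.69
# 45 [0.519 0.33  0.273] [ 0.7   0.75  0.98 -0.48  2.05  0.88] 0.48 wrist z 0.54 elbow z 0.72
# 45 [0.51  0.296 0.262] [ 0.68  0.71  1.09 -0.48  1.98  0.89] 0.48 wrist z 0.53 elbow z 0.73
# 45 [0.502 0.266 0.244] [ 0.65  0.68  1.18 -0.48  1.91  0.9 ] 0.48 wrist z 0.51 elbow z 0.74
# 42 [0.495 0.239 0.22 ] [ 0.62  0.65  1.29 -0.46  1.79  0.91] 0.5 wrist z 0.5 elbow z 0.75
# 39 [0.491 0.222 0.199] [ 0.59  0.62  1.36 -0.43  1.69  0.91] 0.53 wrist z 0.49 elbow z 0.76
# 36 [0.487 0.209 0.175] [ 0.56  0.6   1.43 -0.41  1.59  0.91] 0.55 wrist z 0.48 elbow z 0.77
# 33 [0.486 0.202 0.158] [ 0.53  0.59  1.48 -0.39  1.51  0.9 ] 0.57 wri
[... 395 characters left out ...]
, -0.01, 0.03, -0.45, -1.91, 0.36, 0]]
[[-0.0, 0.0, -0.0, -0.08, -0.34, -0.04, 0], [-0.0, 0.0, -0.0, -0.19, -0.69, -0.08, 0], [-0.0, 0.0, -0.0, -0.26, -1.03, -0.19, 0], [-0.0, 0.0, -0.0, -0.36, -1.36, -0.31, 0], [-0.0, 0.0, -0.0, -0.43, -1.67, -0.49, 0]]
[[-0.0, 0.0, -0.0, -0.09, -0.3, -0.18, 0], [0.14, -0.03, 0.0, -0.15, -0.58, -0.41, 0], [0.29, -0.07, -0.0, -0.24, -0.85, -0.64, 0], [0.58, -0.15, -0.0, -0.33, -1.2, -1.04, 0], [0.87, -0.23, -0.0, -0.41, -1.49, -1.5, 0]]
[[0.29, -0.07, -0.0, -0.04, -0.16, -0.32, 0], [0.58, -0.15, -0.0, -0.07, -0.27, -0.58, 0], [0.58, -0.15, -0.0, -0.08, -0.33, -0.83, 0], [0.58, -0.15, -0.0, -0.08, -0.33, -0.83, 0], [0.58, -0.15, -0.0, -0.08, -0.33, -0.83, 0]]
```

View pics/s8.png

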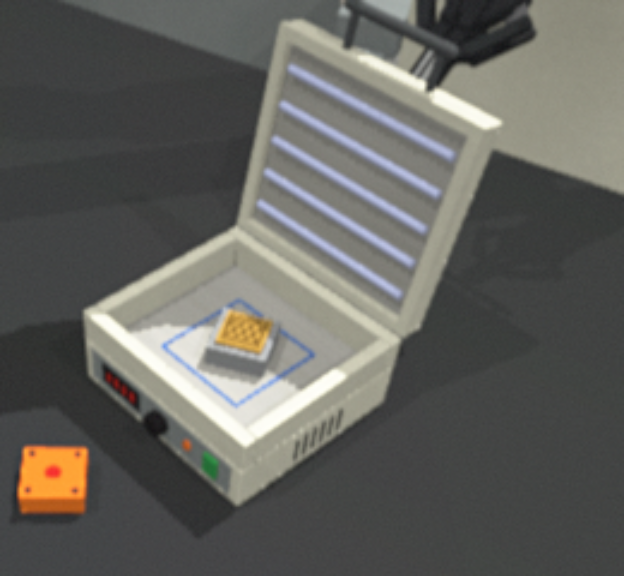

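The stamp is still flat in the blue square (crop (240,340)). The closed fingers are behind the lid near its top edge (crop (470,40)), so I start the push.

Call:
play_rows(plan=[[0,0,0,-0.06,-0.34,0.08,0],[0,0,0,-0.13,-0.7,0.16,0],[0,0,0,-0.25,-1.15,0.28,0],[0,0,0,-0.35,-1.55,0.34,0],[0,0,0,-0.45,-1.91,0.36,0]])

```text
time: 31.95
tool_pos: [0.5337, 0.3813, 0.2973]
tcp_rot: [2.022, 1.549, -0.824]
force: [1.6, 3.9, -2.7]
width: -0.003
gripper_force: 1.4
```

Call:
play_rows(plan=[[0,0,0,-0.08,-0.34,-0.04,0],[0,0,0,-0.19,-0.69,-0.08,0],[0,0,0,-0.26,-1.03,-0.19,0],[0,0,0,-0.36,-1.36,-0.31,0],[0,0,0,-0.43,-1.67,-0.49,0]])

```text
time: 32.58
tool_pos: [0.512, 0.2976, 0.2733]
tcp_rot: [2.022, 1.547, -0.825]
force: [-0.8, 1.5, 3.2]
width: -0.001
gripper_force: 1.1
```

```bash
python3 st.py
```

```text
t 32.575 q [ 0.659  0.69   1.132 -0.472  1.942  0.894] p [0.512  0.2976 0.2733] z [-0.182 -0.676 -0.714] y [ 0.965 -0.261  0.002] F [-0.8  1.5  3.2] w -0.001 1.1
```

Call:
play_rows(plan=[[0,0,0,-0.09,-0.3,-0.18,0],[0.14,-0.03,0,-0.15,-0.58,-0.41,0],[0.29,-0.07,0,-0.24,-0.85,-0.64,0],[0.58,-0.15,0,-0.33,-1.2,-1.04,0],[0.87,-0.23,0,-0.41,-1.49,-1.5,0]])

```text
time: 33.2
tool_pos: [0.4924, 0.2233, 0.1976]
tcp_rot: [2.131, 1.631, -0.678]
force: [-0.6, 0.5, 0.1]
width: -0.001
gripper_force: 0.6
```

Call:
play_rows(plan=[[0.29,-0.07,0,-0.04,-0.16,-0.32,0],[0.58,-0.15,0,-0.07,-0.27,-0.58,0],[0.58,-0.15,0,-0.08,-0.33,-0.83,0],[0.58,-0.15,0,-0.08,-0.33,-0.83,0],[0.58,-0.15,0,-0.08,-0.33,-0.83,0]])

```text
time: 33.83
tool_pos: [0.4876, 0.207, 0.154]
tcp_rot: [2.195, 1.685, -0.587]
force: [0.6, 0.3, -0.1]
width: 0.002
gripper_force: 0.0
```

Call:
play_rows(plan=[[0,0,0,0,0,-0.04,0],[0,0,0,0,0,-0.08,0],[0,0,0,0,0,-0.12,0],[0,0,0,0,0,-0.16,0],[0,0,0,0,0,-0.16,0]])

```text
time: 34.45
tool_pos: [0.4873, 0.2064, 0.1481]
tcp_rot: [2.195, 1.683, -0.589]
force: [-2.1, 2.4, 18.9]
width: 0.0
gripper_force: 9.6
```

```bash
python3 st.py
```

```text
t 34.45 q [ 0.505  0.589  1.541 -0.371  1.405  0.903] p [0.4873 0.2064 0.1481] z [-0.132 -0.481 -0.867] y [ 0.966 -0.26  -0.002] F [-2.1  2.4 18.9] w 0.0 9.6
```

Call:
play_rows(plan=[[0,0,0,0,0,-0.03,0],[0,0,0,0,0,-0.03,0],[0,0,0,0,0,0.3,0],[0,0,0,0,0,1.2,0],[0,0,0,0,0,2.4,0]])

```text
time: 35.08
tool_pos: [0.486, 0.2059, 0.2655]
tcp_rot: [2.195, 1.686, -0.595]
force: [0.9, -0.0, 0.1]
width: 0.0
gripper_force: 0.0
```

```bash
python3 st.py; python3 - <<'E'
from lid import *
im,d,P=grab('scene'); im2,d2,P2=grab('top')
ey=np.array([-ex[1],ex[0],0])
for P in(P,P2):
    X=(P-Hg)@ex;Yc=(P-Hg)@ey
    for a in(-.03,-.07,-.11,-.15,-.19):
        k=(abs(X-a)<.01)&(abs(Yc)<.1)&(P[...,2]>.1)&(P[...,2]<.14);print(a,k.sum(),np.median(P[k][:,2]).round(4) if k.any() else 0)
c=lambda u,v:P2[v-1:v+2,u-1:u+2].reshape(-1,3).mean(0).round(3)
print(c(397,223),c(340,117),c(388,147))
E
```

```text
t 35.075 q [ 0.505  0.464  1.437 -0.364  1.623  0.817] p [0.486  0.2059 0.2655] z [-0.136 -0.481 -0.866] y [ 0.966 -0.259 -0.007] F [ 0.9 -0.   0.1] w 0.0 0.0
-0.03 466 0.1232
-0.07 489 0.123
-0.11 519 0.123
-0.15 540 0.1231
-0.19 581 0.123
-0.03 304 0.1213
-0.07 146 0.1213
-0.11 333 0.1213
-0.15 578 0.1212
-0.19 646 0.1213
[ 0.497 -0.273  0.024] [ 0.749 -0.108  0.148] [ 0.71  -0.257  0.018]
```

The lid top is level at 123 mm, so it is fully shut. The clean stamp, bottle and dish have not moved, and the arm is clear of everything.

```bash
python3 -c "
from station import ctrl
print(ctrl.hand_in())"
```

```text
the job is handed in; nothing more can be done
None
```

The stamp was turned over and laid brass face up within about 3 mm of the blue square's centre, the lid is fully shut, and the job is handed in at about 35 s; the clean stamp, bottle and dish measured unmoved, and the tweezers were not re-measured.

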